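Put away the airbrush table

TASK

Tidy up the airbrush table by sorting the five loose things into their trays: lay the airbrush flat in the long shallow tray, stand both black paint bottles upright in the deep squarish tray, and stand both steel colour cups upright in the round dish. Set each thing down rather than dropping it, and leave the roll of tape and the lidded jar where they are.

Things in the scene. Friction and masses are not known exactly. Their poses are not given: they have to be found in the camera images.
- bottle1_mid (a point): Paint bottle: small black round bottle, 30 mm diameter, 80 mm tall with its narrower white cap, standing upright, straight-sided to 44 mm up, then narrowing; 45 g. The two paint bottles are alike. Point: on its axis, half-way up (40 mm above its underside); z points up its axis.
- bottle2_mid (a point): Paint bottle: small black round bottle, 30 mm diameter, 80 mm tall with its narrower white cap, standing upright, straight-sided to 44 mm up, then narrowing; 45 g. The two paint bottles are alike. Point: on its axis, half-way up (40 mm above its underside); z points up its axis.
- cup1_mid (a point): Colour cup: small open steel cup (mouth up), 35 mm diameter at the rim and 28 mm at the foot, 32 mm tall, wall 2 mm, standing; 35 g. The two cups are alike. Point: on its axis, half-way up (16 mm above its underside); z points up its axis.
- cup2_mid (a point): Colour cup: small open steel cup (mouth up), 35 mm diameter at the rim and 28 mm at the foot, 32 mm tall, wall 2 mm, standing; 35 g. The two cups are alike. Point: on its axis, half-way up (16 mm above its underside); z points up its axis.
- airbrush_grip (a point): Airbrush: steel pen 150 mm long on its side, 120 g. Point: the place to grip, on the axis of its 14 mm round body, 7 mm above its underside, 10 mm behind its centre of mass. x points to the brass nozzle, tip 88 mm ahead; tail 62 mm behind. Plain body from 27 mm behind to 25 mm ahead. Air stem to +y, 36 mm ahead, ends 34 mm from the axis; trigger 15 mm to -y. z up.
- long_tray: Long shallow tray for the airbrush: grey plastic, fixed, open, 200 mm (along its x) by 100 mm (along its y) outside, 22 mm high, walls and floor 4 mm thick. Origin: centre of its underside; z up.
- deep_tray: Deep, nearly square tray for the paint bottles: grey plastic, fixed, open, 120 mm (along its x) by 104 mm (along its y) outside, 42 mm high, walls and floor 4 mm thick. Origin: centre of its underside; z up.
- round_dish: Round dish for the colour cups: grey plastic, fixed, open, 140 mm outer diameter, 14 mm high, wall and floor 4 mm thick. Origin: centre of its underside; z up.
- tape_mid (a point): Roll of tape, to be left where it is: paper-coloured ring lying flat, 54 mm diameter, 19 mm high. Point: its centre, half-way up.
- medium_jar_mid (a point): Lidded amber jar, to be left where it is: 52 mm diameter, 44 mm high with its black lid. Point: its centre, half-way up.
Things that resemble listed ones, but are neither listed nor needed, are in the scene too. Leave any pink, purple or yellow look-alike of the part that bears cup2_mid alone.

How it is judged:
By the outcome, as a careful person would: the job done as asked, in the order asked, and still so for the second after the job is handed in, with the robot touching nothing.
It also fails if it takes over 128 s, if anything falls off the work surface, if the arm or the gripper's body presses on something with over 40 N, if the wrist force passes 120 N, or if a joint passes its speed limit or range.

ROBOT

A 6-joint arm with a two-finger parallel gripper is mounted at the origin on the work surface. World frame = base frame: x ahead of the robot, y to its left, z up, the work surface at z = 0. Lengths are in mm, angles in rad, forces in N, time in s.
With the tool pointing down it reaches from about 350 to 850 mm from the base axis. Payload 8.1 kg.
Tool frame: the origin (TCP) lies between the finger pads; the fingertips stand 22 mm ahead of it and the grasp point (between the pads) lies 3 mm ahead of it (manip.tips_ahead is the distance from the TCP to the fingertips, in mm); z points along the fingers, y is the line along which they close (so a half turn about z gives the same grasp; the last joint's range is limited). The gripper opens to 85 mm and grips with 20 to 120 N. Pads are 22 mm wide; open, the fingers measure 114 mm over their backs; the gripper's body (76 mm by 85 mm) begins 54 mm behind the grasp point. The pads swing forward as they close: fully open they stand 13 mm farther back than shut.
Start: joints at [1.21, 0.13, 1.488, -0, 1.523, -0.085], TCP at [163.368, 577.335, 220.792] pointing down, gripper open.
Joint ranges: [-2.96, 2.96], [-0.89, 2.26], [0.02, 2.5], [-1.34, 4.48], [0, 2.73], [-2.66, 2.66]. Speed limits (rad/s): [2.39, 2.39, 2.79, 3.14, 3.14, 3.14].

INTERFACE

Orientations are given as a unit quaternion [w, x, y, z].
In Python, from bench import sense, get_image, camera_params, manip gives the robot as it stands.
- The arm moves only by the tool carry_out, never from a script. Its argument "increments" is a list of rows, each a list of 7 numbers: the shift along the tool's x, y, z normalised to -1 to 1, where 1 is 2 cm, then the turn, a rotation vector about the tool's x, y, z normalised to -1 to 1, where 1 is 0.08 rad, then the gripper's target within -1 to 1 (fully open at 1, half-way at 0, shut at -1). A call has 1 to 12 rows; each row shifts and turns the commanded pose from where the row before left it, along the tool's axes as they then stand; what a row does not reach is not made up. A row lasts 1/8 s, in which the tool goes at most 62.5 mm and 10.7 degrees, less where a joint would pass 70% of its speed; a pose out of reach is approached as far as the arm can. A call with a number of a shift or a turn outside -1 to 1 is refused whole. A call with a gripper value outside its range is refused whole. The fingers move at their own pace and stop on an object; the grip force is fixed at half the most. Time passes only in rows, so rows that do not move let the fingers close. It gives the time, the measured TCP pose, the force, the opening and the grip force at its end, in the units of the state.
- sense(): the state, without advancing time (a new reading comes with each control period).
- get_image(name): name is "scene" or "top" or "wrist"; returns the picture (400x640x3 uint8, red, green, blue); there is no depth.
- camera_params(name): a dict with "intrinsics" (3x3 intrinsics, pixels), "distortion" ([k1, k2, p1, p2, k3] as OpenCV has them; the pictures are not rectified), "R" (3x3) and "t" (3): a world point X has camera coordinates R X + t. Camera axes: x right, y down, z forward; pixel columns grow to the right and rows downward; lengths in mm; the calibration is good to about 2 mm. A picture is of the moment at which its call begins: read the wrist's pose just before it. camera_params takes no time and is no camera call; for the wrist camera it gives the pose at the moment of the call.
- manip.finish_job(): hands the job in; it is judged then, once.
The state is a dict: "time_s": time; "joint_pos": joint angles; "joint_vel": joint speeds; "joint_efforts": joint torques, N m; "position": TCP position; "tool_rot": TCP orientation; "force": force on the tool from outside, world axes, zero at the start; "torque": the same for the moment, N m; "finger_gap": finger opening in mm; "grip_force": force on a finger pad.
Only numpy, scipy, OpenCV 4.12 (cv2) and the standard library are available. Lean on these libraries where they do the work, as an engineer would, in place of code of your own. Each camera call takes 0.05 s, during which the arm holds its last target. There are 200 camera calls.

## Working session

There is one attempt and no reset: what is moved stays moved. The work goes in short steps, Python scripts to look and compute and a tool call to move; the robot and the scene stay as the last step left them, time stands still between calls to the robot, and variables do not carry over. Pictures are saved under pics/ and viewed, at most 14 in all, crops included, and the job is handed in when it is done.

Besides the shell and the picture viewer there is one more tool, called after ">>>" as name(argument=value, ...) on one line, values as JSON. carry_out: Moves the arm, as the interface text tells. Scaled input: -1 to 1 covers 2 cm each way for a shift and 0.08 rad each way for a turn. Its arguments: {"type":"object","properties":{"increments":{"type":"array"}},"required":["increments"]}

```bash
mkdir -p pics; ls; cat > h.py <<'E'
import numpy as np, cv2
from bench import sense, get_image, camera_params, manip
def save(name, fn):
    im=get_image(name); cv2.imwrite('pics/'+fn,im[:,:,::-1]); return im
def ray(cp,u,v):
    K=np.array(cp['intrinsics'],float);D=np.array(cp['distortion'],float)
    p=cv2.undistortPoints(np.array([[[u,v]]],float),K,D)[0,0]
    R=np.array(cp['R']);t=np.array(cp['t'])
    return -R.T@t, R.T@np.array([p[0],p[1],1.])
def hit(cp,u,v,z):
    o,d=ray(cp,u,v); return o+d*(z-o[2])/d[2]
def proj(cp,X):
    R=np.array(cp['R']);t=np.array(cp['t'],float)
    return cv2.projectPoints(np.array(X,float).reshape(-1,1,3),cv2.Rodrigues(R)[0],t,np.array(cp['intrinsics'],float),np.array(cp['distortion'],float))[0][:,0]
E
python3 - <<'E'
from h import *
for n in ('top','scene'):
    save(n,n+'0.png'); c=camera_params(n); print(n,-np.array(c['R']).T@c['t'],np.array(c['R']).round(2).tolist())
print(sense()); print(manip.tips_ahead)
E
```

```text
pics
top [ 452.26767374    8.08702799 1061.24631886] [[-0.01, -1.0, -0.01], [-0.99, 0.01, -0.13], [0.13, 0.0, -0.99]]
scene [890.73471959 522.96515086 898.3925737 ] [[-0.84, 0.54, 0.0], [0.44, 0.68, -0.59], [-0.32, -0.49, -0.81]]
{'time_s': 0.1, 'joint_pos': array([ 1.20961997e+00,  1.31083183e-01,  1.48920104e+00, -5.26383528e-06,
        1.52301141e+00, -8.54152505e-02]), 'joint_vel': array([ 0.00076216, -0.00173874, -0.00399294,  0.0002028 ,  0.00042144,
       -0.00034562]), 'joint_efforts': array([ 7.06538231e-04, -5.70946705e+01, -5.01945662e+01, -2.33984374e-04,
        8.04579060e-03, -3.97102929e-05]), 'position': array([163.16914617, 576.83713453, 219.83398888]), 'tool_rot': array([-1.85993601e-04,  1.37443918e-01,  9.90509184e-01, -8.30928184e-04]), 'force': array([ 0.59061593, -0.81602588, -0.14620176]), 'torque': array([0.00490427, 0.00257537, 0.04655239]), 'grip_force': 0.0, 'finger_gap': 85.35064384294506}
22.0
```

View pics/top0.png

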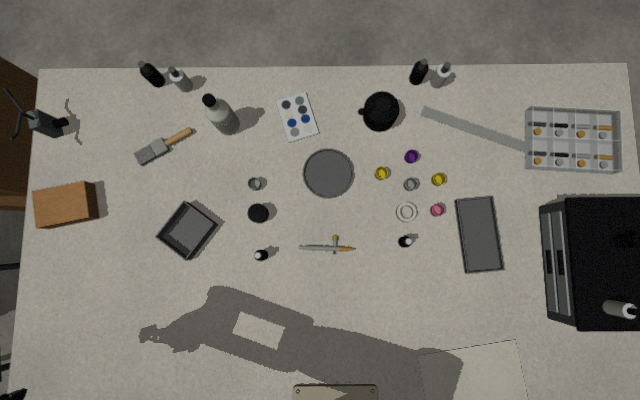

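View pics/scene0.png

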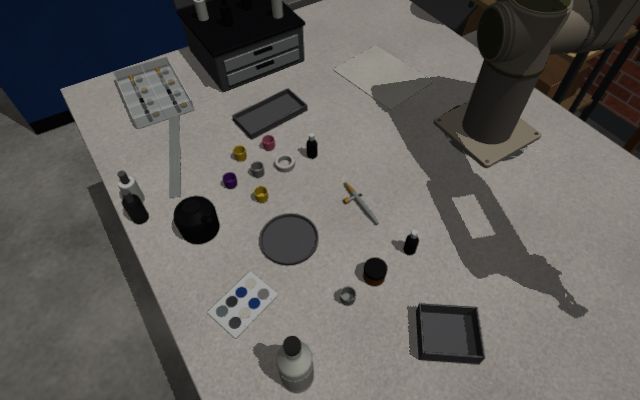

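Top: airbrush near (328,247), bottles near (261,255) and (405,241), steel cups near (255,183) and (411,184), dish (328,173), deep tray (187,230), long tray (479,234). The tape is at (407,212), the jar at (258,213), and the coloured look-alikes surround the right-hand cup. I'll look at it enlarged.

```bash
python3 - <<'E'
import cv2,numpy as np
a=cv2.imread('pics/top0.png')
c1=a[140:280,225:365]; c2=a[140:280,370:510]
cv2.imwrite('pics/crop0.png',np.hstack([cv2.resize(c,(400,400),interpolation=cv2.INTER_NEAREST) for c in (c1,c2)]))
E
```

```text
(no output)
```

View pics/crop0.png

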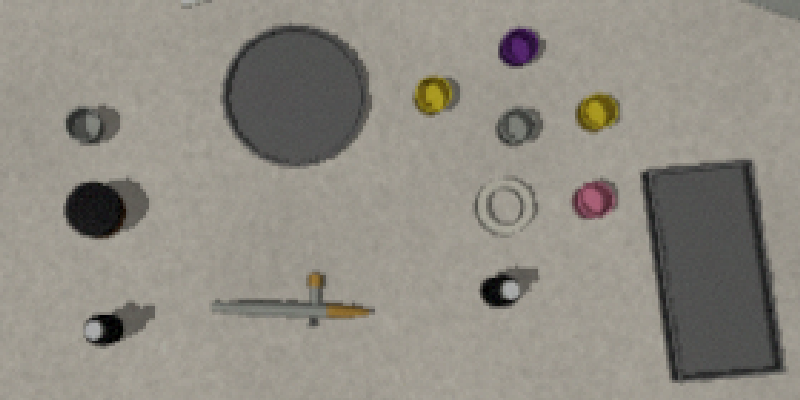

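Enlarged view: the airbrush tail is at about (299,247), the nozzle at (356,249) and the stem points up (+x). Bottle caps are at about (258,255) and (409,241.5). Cup rims are at about (255,183) and (410,184.5). Next I'll turn these into positions.

```bash
python3 - <<'E'
from h import *
a=cv2.imread('pics/top0.png'); cp=camera_params('top')
g=a.max(2)
P=lambda n,u,v,z: print(n,hit(cp,u,v,z).round(1))
P('ab tail',298.9,247.3,7);P('ab tip',356.3,248.9,7)
P('b_L',258.3,255.2,80);P('b_R',408.9,241.5,80)
P('c_L',255,183.4,32);P('c_R',410.3,184.5,32)
P('tape',407,212,19);P('jar',258.5,213,44)
for n,(x0,y0,x1,y1),h in (('long',(445,185,515,285),22),('deep',(150,195,225,265),42),('dish',(295,140,362,205),14)):
    m=np.zeros(g.shape,np.uint8); m[y0:y1,x0:x1]=(g[y0:y1,x0:x1]<100)*255
    cs,_=cv2.findContours(m,cv2.RETR_EXTERNAL,cv2.CHAIN_APPROX_NONE); c=max(cs,key=cv2.contourArea)
    w=np.array([hit(cp,u,v,h)[:2] for u,v in c[:,0]],np.float32)
    print(n,cv2.minAreaRect(w))
cw=camera_params('wrist');R=np.array(cw['R']);o=-R.T@cw['t'];s=sense()
from scipy.spatial.transform import Rotation as Ro
q=s['tool_rot'];T=Ro.from_quat([q[1],q[2],q[3],q[0]])
print('tool axes',T.as_matrix().round(3).tolist(),'cam in tool',T.inv().apply(o-s['position']),(R@T.as_matrix()).round(2).tolist(),cw['intrinsics'])
E
```

```text
ab tail [462.5  94.6   7. ]
ab tip [456.9 -60.6   7. ]
b_L [442.9 190.6  80. ]
b_R [ 473.9 -188.6   80. ]
c_L [634.6 211.5  32. ]
c_R [ 627.7 -207.5   32. ]
tape [ 554.6 -198.6   19. ]
jar [553.  198.6  44. ]
long ((494.35345458984375, -386.82598876953125), (198.61622619628906, 106.48055267333984), 5.284350872039795)
deep ((513.60546875, 379.3500061035156), (123.9809799194336, 139.97164916992188), 53.14474868774414)
dish ((665.5888671875, 12.813480377197266), (140.7481231689453, 134.77333068847656), 89.47193145751953)
tool axes [[-0.962, 0.272, -0.001], [0.272, 0.962, -0.002], [0.0, -0.002, -1.0]] cam in tool [ 7.20175079e+01  7.32315206e-02 -1.53551955e+02] [[0.0, 1.0, 0.0], [-0.96, 0.0, -0.28], [-0.28, -0.0, 0.96]] [[294.89119636   0.         317.48804958]
 [  0.         294.89119636 196.91083402]
 [  0.           0.           1.        ]]
```

```bash
cat >> h.py <<'E'
from scipy.spatial.transform import Rotation as Ro
def yang(T): y=T.as_matrix()[:,1]; return np.degrees(np.arctan2(y[1],y[0]))
def plan(xyz, ya, n=None):
    "equal rows from the present pose to xyz with the tool down and its y axis at ya degrees"
    s=sense();q=s['tool_rot'];T=Ro.from_quat([q[1],q[2],q[3],q[0]])
    a=np.radians(ya);y=np.array([np.cos(a),np.sin(a),0]);z=np.array([0,0,-1.])
    rv=(T.inv()*Ro.from_matrix(np.stack([np.cross(y,z),y,z],1))).as_rotvec()
    D=np.array(xyz)-s['position']
    n=n or int(np.ceil(max(np.linalg.norm(D)/19.5,np.linalg.norm(rv)/.078,1)))
    while 1:
        M=sum((T*Ro.from_rotvec(rv/n*k)).as_matrix() for k in range(n))
        u=np.linalg.solve(M,D)/20
        if abs(u).max()<=1: break
        n+=1
    print('pos',s['position'].round(1),'ya',yang(T).round(1),'gap',round(s['finger_gap'],1),'->',n,'rows',np.r_[u,rv/n/.08].round(3).tolist())
E
python3 -c "
from h import *
plan((460,33,200),-2)"
```

```text
pos [163.2 576.8 219.8] ya 74.2 gap 85.4 -> 34 rows [-0.971, -0.147, 0.029, -0.001, 0.0, 0.489]
```

>>> carry_out(increments=[[-0.97,-0.147,0.03,0,0,0.49,1],[-0.97,-0.147,0.03,0,0,0.49,1],[-0.97,-0.147,0.03,0,0,0.49,1],[-0.97,-0.147,0.03,0,0,0.49,1],[-0.97,-0.147,0.03,0,0,0.49,1],[-0.97,-0.147,0.03,0,0,0.49,1],[-0.97,-0.147,0.03,0,0,0.49,1],[-0.97,-0.147,0.03,0,0,0.49,1],[-0.97,-0.147,0.03,0,0,0.49,1],[-0.97,-0.147,0.03,0,0,0.49,1],[-0.97,-0.147,0.03,0,0,0.49,1],[-0.97,-0.147,0.03,0,0,0.49,1]])

```text
time_s: 1.6
position: [351.1, 436.7, 213.5]
tool_rot: [0.0, 0.366, 0.931, -0.0]
force: [-0.4, 0.4, 0.1]
finger_gap: 85.2
grip_force: 0.0
```

>>> carry_out(increments=[[-0.97,-0.147,0.03,0,0,0.49,1],[-0.97,-0.147,0.03,0,0,0.49,1],[-0.97,-0.147,0.03,0,0,0.49,1],[-0.97,-0.147,0.03,0,0,0.49,1],[-0.97,-0.147,0.03,0,0,0.49,1],[-0.97,-0.147,0.03,0,0,0.49,1],[-0.97,-0.147,0.03,0,0,0.49,1],[-0.97,-0.147,0.03,0,0,0.49,1],[-0.97,-0.147,0.03,0,0,0.49,1],[-0.97,-0.147,0.03,0,0,0.49,1],[-0.97,-0.147,0.03,0,0,0.49,1],[-0.97,-0.147,0.03,0,0,0.49,1]])

```text
time_s: 3.1
position: [453.8, 227.2, 206.3]
tool_rot: [-0.0, 0.573, 0.82, 0.0]
force: [-0.1, 0.5, 0.6]
finger_gap: 85.3
grip_force: 0.0
```

>>> carry_out(increments=[[-0.97,-0.147,0.03,0,0,0.49,1],[-0.97,-0.147,0.03,0,0,0.49,1],[-0.97,-0.147,0.03,0,0,0.49,1],[-0.97,-0.147,0.03,0,0,0.49,1],[-0.97,-0.147,0.03,0,0,0.49,1],[-0.97,-0.147,0.03,0,0,0.49,1],[-0.97,-0.147,0.03,0,0,0.49,1],[-0.97,-0.147,0.03,0,0,0.49,1],[-0.97,-0.147,0.03,0,0,0.49,1],[-0.97,-0.147,0.03,0,0,0.49,1],[0,0,0,0,0,0,1],[0,0,0,0,0,0,1]])

```text
time_s: 4.6
position: [458.9, 33.6, 200.5]
tool_rot: [-0.0, 0.72, 0.694, 0.0]
force: [-0.8, 0.3, 0.1]
finger_gap: 85.0
grip_force: 0.0
```

```bash
python3 - <<'E'
from h import *
plan((460,33,100),-2)
save('wrist','w1.png');c=camera_params('wrist');import pickle;pickle.dump(c,open('w1.pkl','wb'))
print(proj(c,[[460.3,32.7,7],[462.5,94.6,7],[456.9,-60.6,7]]))
E
```

```text
pos [458.9  33.6 200.5] ya -2.2 gap 85.0 -> 6 rows [-0.005, 0.009, 0.837, 0.0, -0.001, -0.007]
[[319.22318913 173.76922533]
 [319.24819895 120.62893006]
 [319.11688235 244.89591382]]
```

View pics/w1.png

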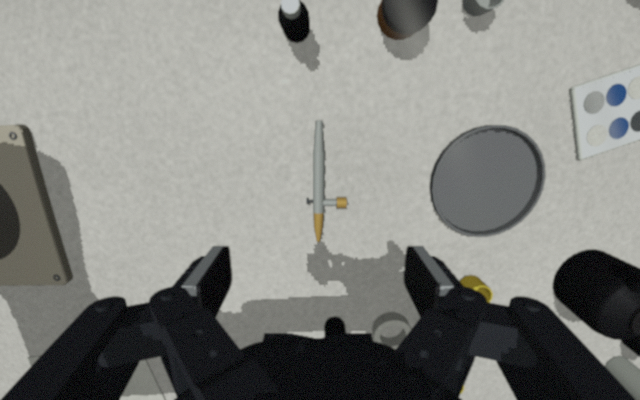

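The airbrush runs vertically from its tail at (319,121) to its nozzle at (318.5,242), with the stem end at (343,203). This matches the estimate, so I'll compute the grip point and go down.

```bash
python3 - <<'E'
from h import *
import pickle;c=pickle.load(open('w1.pkl','rb'))
a=hit(c,319,121,7);b=hit(c,318.7,242,7);st=hit(c,343,203,7)
d=(b-a)/np.linalg.norm(b-a);print(a,b,np.linalg.norm(b-a),np.degrees(np.arctan2(d[1],d[0])),'stem along',(st-a)@d,'(98)', 'dish',hit(c,487.5,180,14))
m=(a+b)/2; g=m-13*d; print('grip',g,'by stem',st-36*d)
plan((g[0],g[1],60),np.degrees(np.arctan2(d[1],d[0]))+90)
plan((g[0],g[1],25),np.degrees(np.arctan2(d[1],d[0]))+90)
E
```

```text
[462.20190385  94.19730193   7.        ] [456.50749233 -56.50217138   7.        ] 150.80702098165443 -92.16397967148255 stem along 98.22862560764747 (98) dish [661.7628593   19.60242565  14.        ]
grip [459.84557278  31.83829436   7.        ] by stem [489.69645962  30.88534235   7.        ]
pos [458.9  33.9 200.5] ya -2.1 gap 85.7 -> 8 rows [-0.013, 0.006, 0.878, 0.0, -0.0, 0.0]
pos [458.9  33.9 200.5] ya -2.1 gap 85.7 -> 9 rows [-0.011, 0.005, 0.975, 0.0, -0.0, 0.0]
```

>>> carry_out(increments=[[-0.01,0,0.97,0,0,0,0],[-0.01,0,0.97,0,0,0,0],[-0.01,0,0.97,0,0,0,0],[-0.01,0,0.97,0,0,0,0],[-0.01,0.01,0.97,0,0,0,0],[-0.01,0.01,0.97,0,0,0,0],[-0.01,0.01,0.97,0,0,0,0],[-0.02,0.01,0.97,0,0,0,0],[-0.02,0.01,0.97,0,0,0,-0.1],[0,0,0,0,0,0,-0.4],[0,0,0,0,0,0,-0.7],[0,0,0,0,0,0,-1]])

```text
time_s: 6.15
position: [460.5, 31.4, 26.6]
tool_rot: [0.001, 0.72, 0.694, 0.001]
force: [0.1, -0.0, -0.3]
finger_gap: -0.1
grip_force: 0.0
```

>>> carry_out(increments=[[0,0,0,0,0,0,-1],[0,0,0,0,0,0,-1],[0,0,0,0,0,0,-1],[0,0,0,0,0,0,-1]])

```text
time_s: 6.65
position: [459.8, 31.3, 25.8]
tool_rot: [0.0, 0.72, 0.694, 0.0]
force: [0.0, -0.3, -0.1]
finger_gap: -0.2
grip_force: 0.0
```

```bash
python3 - <<'E'
from h import *
save('wrist','w2.png');s=sense();print(s['finger_gap'],s['grip_force'],s['position'])
E
```

```text
0.21095248953867377 0.0 [459.83592785  31.30432145  25.83377011]
```

View pics/w2.png

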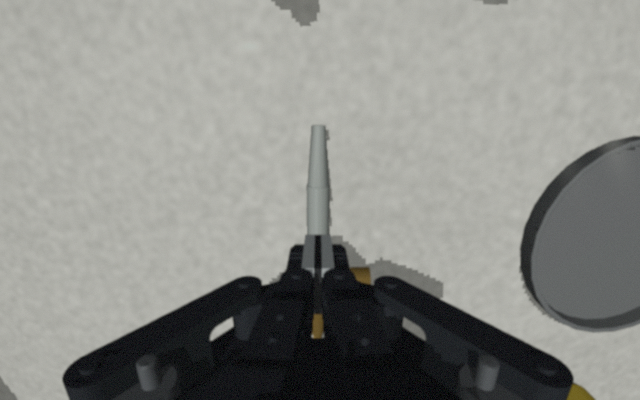

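```bash
python3 - <<'E'
from h import *
s=sense();q=s['tool_rot'];T=Ro.from_quat([q[1],q[2],q[3],q[0]]);c=camera_params('wrist')
for z in (-20,0,5,9,12,16,22): print(z,[proj(c,s['position']+T.apply([11,y,z]))[0].round(0).tolist() for y in (0,7)])
a=cv2.imread('pics/w2.png')[190:350,220:420]; cv2.imwrite('pics/w2c.png',cv2.resize(a,(800,600),interpolation=cv2.INTER_CUBIC))
E
```

```text
-20 [[319.0, 239.0], [333.0, 239.0]]
0 [[319.0, 224.0], [331.0, 224.0]]
5 [[319.0, 221.0], [331.0, 221.0]]
9 [[319.0, 218.0], [331.0, 218.0]]
12 [[319.0, 216.0], [330.0, 216.0]]
16 [[319.0, 214.0], [330.0, 214.0]]
22 [[319.0, 211.0], [330.0, 211.0]]
```

View pics/w2c.png

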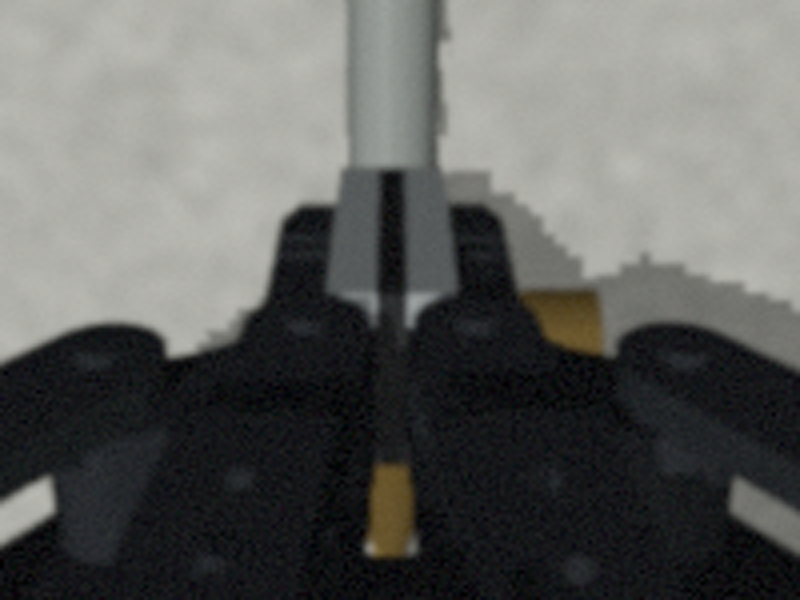

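```bash
python3 - <<'E'
from h import *
s=sense();q=s['tool_rot'];T=Ro.from_quat([q[1],q[2],q[3],q[0]]);c=camera_params('scene')
a=save('scene','s2.png')[:,:,::-1]
for z in (-20,-3,0,22): print(z,proj(c,s['position']+T.apply([0,0,z]))[0].round(1).tolist())
p=proj(c,s['position'])[0].astype(int); print(p)
x0,y0=p[0]-60,p[1]-45
cv2.imwrite('pics/s2c.png',cv2.resize(a[y0:y0+90,x0:x0+120],(800,600),interpolation=cv2.INTER_CUBIC));print(x0,y0)
cw=camera_params('wrist');print('shadow',hit(cw,342.5,236,0))
E
```

```text
-20 [363.3, 195.9]
-3 [362.9, 200.0]
0 [362.8, 200.7]
22 [362.2, 205.9]
[362 200]
302 155
shadow [475.36360827  22.92009585   0.        ]
```

View pics/s2c.png

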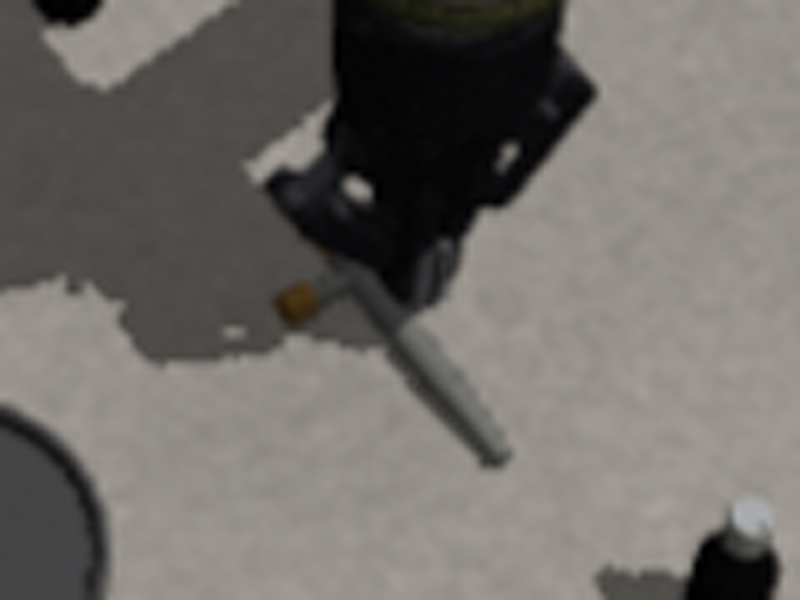

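```bash
python3 - <<'E'
from h import *
s=sense();q=s['tool_rot'];T=Ro.from_quat([q[1],q[2],q[3],q[0]]);c=camera_params('scene');w=camera_params('wrist')
for z in (-20,-10,0,10,22): print(z,proj(c,s['position']+T.apply([11,0,z]))[0].round(1).tolist(),proj(c,s['position']+T.apply([11,8,z]))[0].round(1).tolist())
# triangulate tip edge mid: wrist (317.5,234.8) scene (364,200.8)
o1,d1=ray(w,317.5,234.8);o2,d2=ray(c,364,200.8)
t=np.linalg.lstsq(np.stack([d1,-d2],1),o2-o1,rcond=None)[0];p=(o1+d1*t[0]+o2+d2*t[1])/2
print(p,o1+d1*t[0]-o2-d2*t[1],'in tool',T.inv().apply(p-s['position']))
print(s['joint_pos'])
E
```

```text
-20 [365.9, 199.0] [363.1, 200.3]
-10 [365.6, 201.4] [362.9, 202.8]
0 [365.3, 203.8] [362.6, 205.2]
10 [365.0, 206.2] [362.3, 207.5]
22 [364.6, 209.0] [362.0, 210.3]
[459.62222689  36.73385456  30.45027305] [-0.42830652  1.66305794 -0.72092004] in tool [ 5.40945358 -0.32534661 -4.68176046]
[-4.33175927e-02 -5.42636384e-02  2.05275623e+00 -1.38569220e-05
  1.14317319e+00 -5.52432313e-03]
```

The fingers shut in front of an untouched airbrush. Both views put the tips about 5 mm behind the TCP instead of 22 mm ahead, so they're still above the body. I'll reopen and go lower in steps, watching the force.

>>> carry_out(increments=[[0,0,0,0,0,0,-0.2],[0,0,0,0,0,0,-0.2],[0,0,0,0,0,0,-0.2],[0,0,0.2,0,0,0,-0.2],[0,0,0.2,0,0,0,-0.2],[0,0,0.2,0,0,0,-0.2],[0,0,0,0,0,0,-0.2]])

```text
time_s: 7.62
position: [459.3, 31.3, 13.2]
tool_rot: [-0.0, 0.72, 0.694, -0.0]
force: [0.9, -0.7, 0.2]
finger_gap: 34.1
grip_force: 0.0
```

```bash
python3 - <<'E'
from h import *
s=sense();print(s['position'],s['finger_gap'],s['force'])
a=save('wrist','w3.png')
cv2.imwrite('pics/w3c.png',cv2.resize(a[170:350,180:460,::-1],(800,514),interpolation=cv2.INTER_CUBIC))
E
```

```text
[459.30019786  31.34693388  13.21970997] 34.0871380213946 [ 0.85731471 -0.67831996  0.20988375]
```

View pics/w3c.png

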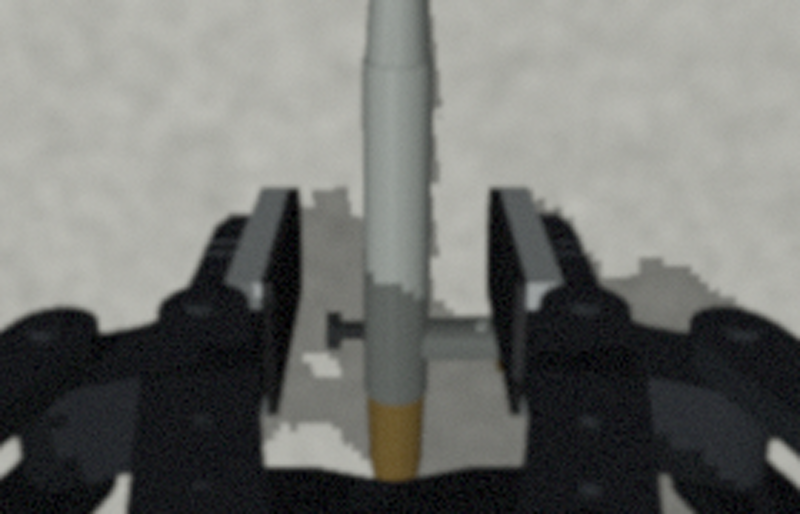

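At a sensed z of 13 there's still no contact. The pad tips, at crop (298,188) and (490,188), look roughly 20 mm above the table. I'll keep going down slowly.

>>> carry_out(increments=[[0.02,0,0.15,0,0,0,-0.2],[0,0,0.15,0,0,0,-0.2],[0,0,0.15,0,0,0,-0.2],[0,0,0.1,0,0,0,-0.2],[0,0,0,0,0,0,-0.2]])

```text
time_s: 8.3
position: [459.6, 31.7, 2.6]
tool_rot: [-0.0, 0.72, 0.694, -0.0]
force: [0.4, 0.4, 0.5]
finger_gap: 33.6
grip_force: 0.0
```

```bash
python3 - <<'E'
from h import *
s=sense();q=s['tool_rot'];T=Ro.from_quat([q[1],q[2],q[3],q[0]]);print(s['position'],s['finger_gap'],s['force'])
a=save('wrist','w4.png');b=save('scene','s4.png')
c=camera_params('scene');p=proj(c,s['position'])[0].astype(int);x0,y0=p[0]-40,p[1]-40
for z in (-10,0,10): print(z,(proj(c,s['position']+T.apply([11,17,z]))[0]-[x0,y0])*8)
A=cv2.resize(a[170:350,180:460,::-1],(800,514))[:, 150:650][:, :400+100]
B=cv2.resize(b[y0:y0+64,x0:x0+37,::-1],(296,512),interpolation=cv2.INTER_CUBIC)
cv2.imwrite('pics/w4c.png',np.hstack([A[:512],B]))
E
```

```text
[459.59862445  31.72965499   2.55314412] 33.602209386145375 [0.43805488 0.36981644 0.48842656]
-10 [298.56838353 350.96263684]
0 [296.53204236 369.45630216]
10 [294.52591486 387.67967886]
```

View pics/w4c.png

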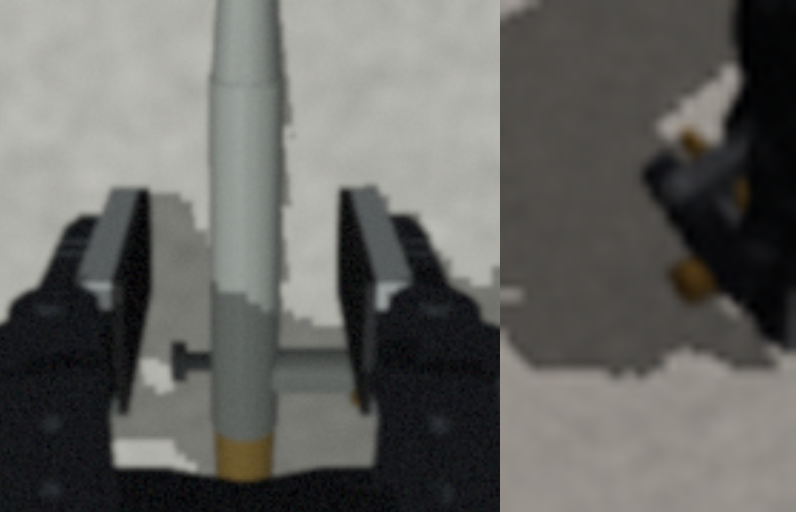

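The tips are still about 15 mm up: the fingertip at right-crop (280,345) matches tool z of about -12. I'll go 9 mm lower, then close.

>>> carry_out(increments=[[0,0,0.1,0,0,0,-0.2],[0,0,0.1,0,0,0,-0.2],[0,0,0.1,0,0,0,-0.2],[0,0,0.1,0,0,0,-0.2],[0,0,0.05,0,0,0,-0.2],[0,0,0,0,0,0,-0.2]])

```text
time_s: 9.15
position: [459.7, 31.7, -6.3]
tool_rot: [-0.0, 0.72, 0.694, -0.0]
force: [0.4, 0.0, 0.1]
finger_gap: 34.1
grip_force: 0.0
```

>>> carry_out(increments=[[0,0,0,0,0,0,-0.4],[0,0,0,0,0,0,-0.5],[0,0,0,0,0,0,-0.6],[0,0,0,0,0,0,-0.7],[0,0,0,0,0,0,-0.8],[0,0,0,0,0,0,-1],[0,0,0,0,0,0,-1],[0,0,0,0,0,0,-1]])

```text
time_s: 10.15
position: [460.0, 31.7, -6.0]
tool_rot: [0.0, 0.72, 0.694, 0.0]
force: [-1.0, -0.1, 5.7]
finger_gap: 11.0
grip_force: 58.7
```

It did grip, but the gap is 11 mm and there's an upward force, so it's pinching above the axis. I'll reopen and go 6 mm lower.

>>> carry_out(increments=[[0,0,0,0,0,0,-0.4],[0,0,0,0,0,0,-0.4],[0,0,0.1,0,0,0,-0.4],[0,0,0.1,0,0,0,-0.4],[0,0,0.1,0,0,0,-0.4],[0,0,0,0,0,0,-0.4]])

```text
time_s: 10.9
position: [459.8, 31.7, -10.7]
tool_rot: [-0.0, 0.72, 0.694, -0.0]
force: [-10.5, 1.0, 23.8]
finger_gap: 25.7
grip_force: 11.9
```

>>> carry_out(increments=[[0,0,0,0,0,0,-0.5],[0,0,0,0,0,0,-0.6],[0,0,0,0,0,0,-0.7],[0,0,0,0,0,0,-0.8],[0,0,0,0,0,0,-1],[0,0,0,0,0,0,-1],[0,0,0,0,0,0,-1]])

```text
time_s: 11.78
position: [461.8, 31.6, -10.0]
tool_rot: [0.001, 0.72, 0.694, 0.001]
force: [-4.7, 0.7, 17.9]
finger_gap: 11.7
grip_force: 61.3
```

The tips touched the table at about z = -10.7, so they sit about 10 mm behind the TCP and an 11–12 mm gap is a proper grip on the body. Lifting now.

>>> carry_out(increments=[[0,0,-0.1,0,0,0,-1],[0,0,-0.2,0,0,0,-1],[0,0,-0.5,0,0,0,-1],[0,0,-0.8,0,0,0,-1],[0,0,-0.9,0,0,0,-1],[0,0,-0.9,0,0,0,-1],[0,0,-0.9,0,0,0,-1],[0,0,-0.7,0,0,0,-1],[0,0,-0.3,0,0,0,-1],[0,0,0,0,0,0,-1]])

```text
time_s: 13.02
position: [460.0, 31.7, 94.2]
tool_rot: [0.0, 0.72, 0.694, 0.0]
force: [0.6, -0.3, -1.2]
finger_gap: 11.4
grip_force: 58.6
```

```bash
python3 - <<'E'
from h import *
s=sense();q=s['tool_rot'];T=Ro.from_quat([q[1],q[2],q[3],q[0]]);print(s['position'],s['finger_gap'],s['force'],s['grip_force'],s['joint_pos'].round(3))
a=save('wrist','w5.png');b=save('scene','s5.png')
c=camera_params('scene');p=proj(c,s['position'])[0].astype(int);x0,y0=p[0]-40,p[1]-35;print(x0,y0)
A=cv2.resize(a[100:350,200:440,::-1],(480,500))
B=cv2.resize(b[y0:y0+100,x0:x0+64,::-1],(320,500),interpolation=cv2.INTER_CUBIC)
cv2.imwrite('pics/w5c.png',np.hstack([A,B]))
E
```

```text
[460.04087468  31.70211661  94.17343605] 11.357517170594814 [ 0.58602959 -0.26553274 -1.2294307 ] 58.55733096599579 [-0.042 -0.153  2.006 -0.     1.288 -0.005]
324 148
```

View pics/w5c.png

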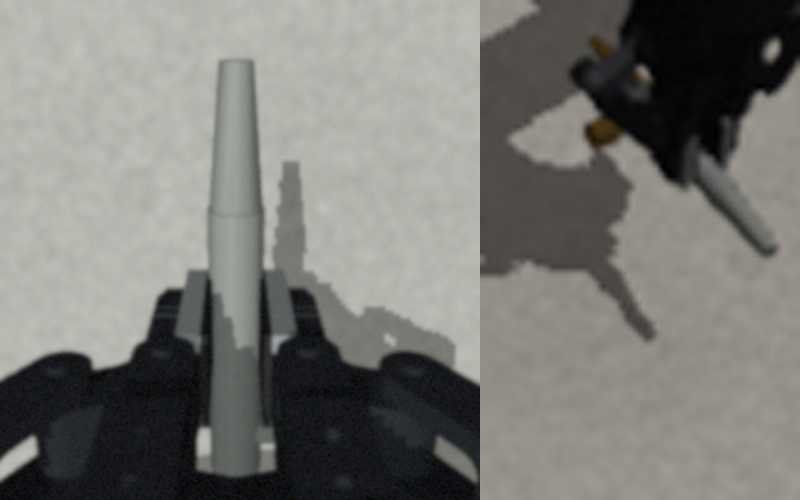

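The airbrush is held level in the pads and clear of the table: its shadow is detached and the force is -1.2 N. Next is the move above the long tray.

```bash
python3 -c "
from h import *
plan((506,-376,180),-84.7,24)"
```

```text
pos [459.3  31.7  93.2] ya -2.2 gap 11.3 -> 24 rows [-0.622, 0.696, -0.181, -0.0, 0.0, 0.75]
```

>>> carry_out(increments=[[-0.622,0.696,-0.18,0,0,0.75,-1],[-0.622,0.696,-0.18,0,0,0.75,-1],[-0.622,0.696,-0.18,0,0,0.75,-1],[-0.622,0.696,-0.18,0,0,0.75,-1],[-0.622,0.696,-0.18,0,0,0.75,-1],[-0.622,0.696,-0.18,0,0,0.75,-1],[-0.622,0.696,-0.18,0,0,0.75,-1],[-0.622,0.696,-0.18,0,0,0.75,-1],[-0.622,0.696,-0.18,0,0,0.75,-1],[-0.622,0.696,-0.18,0,0,0.75,-1],[-0.622,0.696,-0.18,0,0,0.75,-1],[-0.622,0.696,-0.18,0,0,0.75,-1]])

```text
time_s: 14.62
position: [560.0, -164.6, 137.2]
tool_rot: [-0.0, 0.919, 0.394, -0.0]
force: [-0.6, 0.4, -0.8]
finger_gap: 11.3
grip_force: 58.6
```

>>> carry_out(increments=[[-0.622,0.696,-0.18,0,0,0.75,-1],[-0.622,0.696,-0.18,0,0,0.75,-1],[-0.622,0.696,-0.18,0,0,0.75,-1],[-0.622,0.696,-0.18,0,0,0.75,-1],[-0.622,0.696,-0.18,0,0,0.75,-1],[-0.622,0.696,-0.18,0,0,0.75,-1],[-0.622,0.696,-0.18,0,0,0.75,-1],[-0.622,0.696,-0.18,0,0,0.75,-1],[-0.622,0.696,-0.18,0,0,0.75,-1],[-0.622,0.696,-0.18,0,0,0.75,-1],[-0.622,0.696,-0.18,0,0,0.75,-1],[-0.622,0.696,-0.18,0,0,0.75,-1]])

```text
time_s: 16.12
position: [505.7, -377.0, 180.4]
tool_rot: [0.0, 0.999, 0.044, -0.0]
force: [0.8, 0.2, -1.1]
finger_gap: 11.6
grip_force: 58.5
```

>>> carry_out(increments=[[0,0,0,0,0,0,-1]])

```text
time_s: 16.25
position: [505.5, -377.6, 180.7]
tool_rot: [0.0, 0.999, 0.045, 0.0]
force: [-0.3, 0.8, -1.5]
finger_gap: 11.4
grip_force: 58.6
```

```bash
python3 - <<'E'
from h import *
import pickle
c=camera_params('wrist');a=save('wrist','w6.png');pickle.dump(c,open('w6.pkl','wb'))
plan((506,-376,180),-84.7)
t=np.radians(5.3);ex=np.array([np.cos(t),np.sin(t)]);ey=np.array([-ex[1],ex[0]])
for i,j in ((1,1),(1,-1),(-1,-1),(-1,1)):
    p=np.array([494,-387])+100*i*ex+50*j*ey; print(i,j,proj(c,[*p,22])[0].round(1))
E
```

```text
pos [ 506.  -376.6  180.4] ya -84.7 gap 11.5 -> 1 rows [0.003, -0.03, 0.019, -0.0, -0.004, -0.01]
1 1 [276.   93.7]
1 -1 [375.3  93.6]
-1 -1 [366.5 270.4]
-1 1 [282.8 270.6]
```

View pics/w6.png

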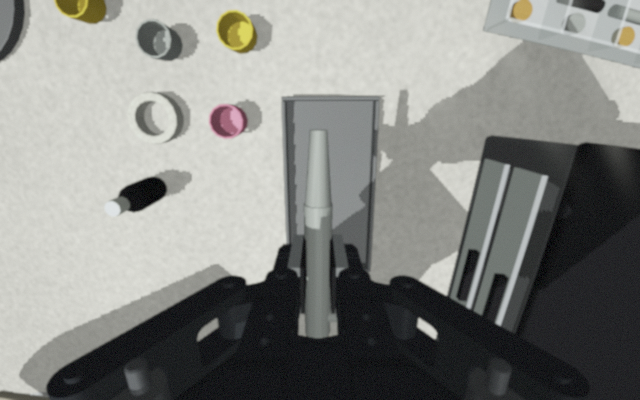

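The tray's far rim corners are at about (283,97) and (382,97). Its left edge passes through (290,245) and its right edge ends near (370,268). I'll work out the tray pose from those.

```bash
python3 - <<'E'
from h import *
import pickle
c=pickle.load(open('w6.pkl','rb'))
L=hit(c,283,97,22)[:2];R=hit(c,382,97,22)[:2];L2=hit(c,290,245,22)[:2];R2=hit(c,370,268,22)[:2]
print(L,R,L2,R2,np.linalg.norm(L-R))
for a,b in ((L2,L),(R2,R)): d=b-a;print(np.degrees(np.arctan2(d[1],d[0])))
d=(L-R)/np.linalg.norm(L-R);ang=np.degrees(np.arctan2(d[1],d[0]))-90;print('ang',ang)
t=np.radians(5.3);ex=np.array([np.cos(t),np.sin(t)])
ctr=(L+R)/2-100*ex;print('ctr',ctr)
E
```

```text
[ 586.39760307 -335.21466494] [ 595.60266027 -434.78355722] [ 424.12954787 -352.8735105 ] [ 402.60299781 -449.74954367] 99.99348672548044
6.210780878838132
4.434076758412916
ang 5.281931018179463
ctr [ 491.42766185 -394.23616982]
```

```bash
python3 -c "
from h import *
plan((503.5,-383.6,30),-84.7)"
```

```text
pos [ 506.  -376.6  180.4] ya -84.7 gap 11.5 -> 8 rows [-0.02, 0.042, 0.94, -0.0, -0.001, -0.001]
```

>>> carry_out(increments=[[-0.02,0.042,0.94,0,0,0,-1],[-0.02,0.042,0.94,0,0,0,-1],[-0.02,0.042,0.94,0,0,0,-1],[-0.02,0.042,0.94,0,0,0,-1],[-0.02,0.042,0.94,0,0,0,-1],[-0.02,0.042,0.94,0,0,0,-1],[-0.02,0.042,0.94,0,0,0,-1],[-0.02,0.042,0.94,0,0,0,-1],[0,0,0.6,0,0,0,-1],[0,0,0.5,0,0,0,-1],[0,0,0.3,0,0,0,-1],[0,0,0.1,0,0,0,-1]])

```text
time_s: 17.8
position: [503.9, -383.0, -0.3]
tool_rot: [0.0, 0.999, 0.047, 0.0]
force: [0.2, -0.3, -1.8]
finger_gap: 11.4
grip_force: 58.6
```

>>> carry_out(increments=[[0,0,0.1,0,0,0,-1],[0,0,0.1,0,0,0,-1],[0,0,0,0,0,0,-1]])

```text
time_s: 18.18
position: [503.8, -383.0, -4.1]
tool_rot: [0.0, 0.999, 0.046, 0.0]
force: [-0.6, -0.8, -1.8]
finger_gap: 11.5
grip_force: 58.6
```

>>> carry_out(increments=[[0,0,0.05,0,0,0,-1],[0,0,0.05,0,0,0,-1],[0,0,0,0,0,0,-1]])

```text
time_s: 18.55
position: [503.9, -383.1, -5.9]
tool_rot: [0.0, 0.999, 0.047, 0.0]
force: [-0.9, 0.6, 0.9]
finger_gap: 11.5
grip_force: 60.1
```

>>> carry_out(increments=[[0,0,0,0,0,0,-0.6],[0,0,0,0,0,0,-0.5],[0,0,0,0,0,0,-0.35],[0,0,0,0,0,0,-0.35],[0,0,-0.2,0,0,0,-0.35],[0,0,-0.5,0,0,0,-0.35],[0,0,-1,0,0,0,-0.35],[0,0,-1,0,0,0,0],[0,0,-1,0,0,0,0],[0,0,-1,0,0,0,0],[0,0,-1,0,0,0,0],[0,0,-1,0,0,0,0]])

```text
time_s: 20.05
position: [503.8, -383.0, 129.2]
tool_rot: [0.0, 0.999, 0.046, 0.0]
force: [0.1, 0.8, 0.3]
finger_gap: 42.4
grip_force: 0.0
```

```bash
python3 - <<'E'
from h import *
import pickle
c=camera_params('wrist');a=save('wrist','w7.png');pickle.dump(c,open('w7.pkl','wb'))
plan((474,-172,130),60)
save('top','top7.png')
E
```

```text
pos [ 505.1 -384.1  132.6] ya -84.7 gap 42.7 -> 33 rows [0.396, -0.167, 0.004, 0.002, 0.001, -0.956]
```

View pics/w7.png

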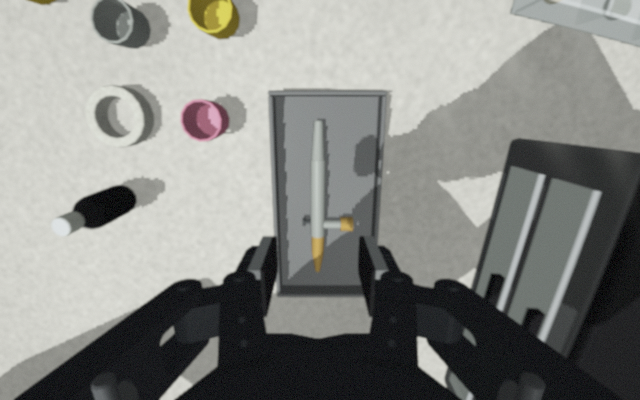

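The airbrush lies flat in the tray, tail at (319,121) and tip at (319,270). The right bottle's cap is at about (65,224) and the right steel cup's rim at about (113,21). From here I'll work from masks numerically.

```bash
cat >> h.py <<'E'
def hsv(im): return cv2.cvtColor(im,cv2.COLOR_RGB2HSV)
def blob(m,near=None,amin=15):
    n,l,st,ce=cv2.connectedComponentsWithStats(m.astype(np.uint8))
    L=[(ce[i],st[i],l==i) for i in range(1,n) if st[i,4]>=amin]
    if near is None: return L
    return min(L,key=lambda b:np.hypot(*(b[0]-near)))
def cap(name,im,c,guess):
    "cap centre: bright blob closest to where the guess (x,y) would show its cap"
    p=proj(c,[*guess,80])[0]; x,y=p.astype(int)
    m=np.zeros(im.shape[:2],bool); r=28 if name=='wrist' else 9
    ys,xs=slice(max(y-r,0),y+r),slice(max(x-r,0),x+r)
    m[ys,xs]=im[ys,xs].min(2)>200
    if not m.any(): print('no cap',p,im[ys,xs].min(2).max()); return
    b=blob(m,p,4); print(name,'pred',p.round(1),'cap px',b[0].round(1),'area',b[1][4],'->',hit(c,*b[0],80).round(1)); return b[0]
E
python3 - <<'E'
from h import *
import pickle
for f,n,c in (('w7','wrist',pickle.load(open('w7.pkl','rb'))),('top7','top',camera_params('top'))):
    im=cv2.imread(f'pics/{f}.png')[:,:,::-1]
    cap(n,im,c,(474,-188.6))
    if n=='top': cap(n,im,c,(443,190.6))
    else: print(hit(c,113,21,32),im[215:232,50:80].min(2).max(), im[60,200], im[224,62])
E
```

```text
wrist pred [ 61.3 225.5] cap px [ 55.9 227.4] area 2364 -> [ 471.9 -183.8   80. ]
[ 628.58155566 -210.76008348   32.        ] 222 [213 213 206] [222 226 227]
no cap [408.88187235 241.47794847] 180
no cap [258.31417377 255.17967991] 181
```

```bash
sed -i 's/m\[ys,xs\]=im\[ys,xs\].min(2)>200/q=cv2.GaussianBlur(im,(3,3),0)[ys,xs].astype(int); m[ys,xs]=(q.min(2)>110)\&(q[:,:,2]-q[:,:,0]>=0)/' h.py
python3 - <<'E'
from h import *
import pickle
for f,n,c in (('w7','wrist',pickle.load(open('w7.pkl','rb'))),('top7','top',camera_params('top'))):
    im=cv2.imread(f'pics/{f}.png')[:,:,::-1]
    cap(n,im,c,(474,-188.6))
    if n=='top': cap(n,im,c,(443,190.6))
plan((473,-188,160),-84.7)
E
```

```text
wrist pred [ 61.3 225.5] cap px [ 60.8 226.4] area 286 -> [ 473.2 -188.    80. ]
top pred [408.9 241.5] cap px [408.2 240.9] area 17 -> [ 475.5 -186.9   80. ]
top pred [258.3 255.2] cap px [257.3 255.4] area 17 -> [442.6 193.2  80. ]
pos [ 505.2 -384.3  131.5] ya -84.7 gap 42.9 -> 11 rows [-0.063, -0.902, -0.132, 0.004, -0.004, 0.001]
```

>>> carry_out(increments=[[-0.07,-0.9,0,0,0,0,0.4],[-0.07,-0.9,0,0,0,0,0.4],[-0.07,-0.9,0,0,0,0,0.4],[-0.07,-0.9,0,0,0,0,0.4],[-0.07,-0.9,0,0,0,0,0.4],[-0.07,-0.9,0,0,0,0,0.4],[-0.07,-0.9,0,0,0,0,0.4],[-0.06,-0.9,0,0,0,0,0.4],[-0.06,-0.9,0,0,0,0,0.4],[-0.06,-0.9,0,0,0,0,0.4],[-0.06,-0.9,0,0,0,0,0.4],[0,0,0,0,0,0,0.4]])

```text
time_s: 21.65
position: [470.7, -185.9, 127.8]
tool_rot: [-0.0, 0.999, 0.047, -0.0]
force: [0.5, -0.8, -0.2]
finger_gap: 59.6
grip_force: 0.0
```

```bash
python3 - <<'E'
from h import *
c=camera_params('wrist');im=save('wrist','w8.png')
cap('wrist',im,c,(473,-188))
# black body: extent in the picture
p=proj(c,[[473,-188,0],[473,-188,80]]);print(p)
plan((473.5,-188,5),-84.7)
E
```

```text
wrist pred [321.  209.9] cap px [322.6 214.8] area 92 -> [ 469.4 -189.5   80. ]
[[320.07069095 183.50127241]
 [321.00600045 209.89719108]]
pos [ 471.  -186.7  127.9] ya -84.6 gap 59.9 -> 7 rows [0.017, 0.011, 0.878, 0.001, -0.0, 0.003]
```

>>> carry_out(increments=[[0.01,0.01,0.88,0,0,0,0.4],[0.01,0.01,0.88,0,0,0,0.4],[0.01,0.01,0.88,0,0,0,0.4],[0.01,0.01,0.88,0,0,0,0.4],[0.01,0.01,0.88,0,0,0,0.4],[0.01,0.01,0.88,0,0,0,0.4],[0.01,0.01,0.88,0,0,0,0.3],[0,0,0,0,0,0,0.1],[0,0,0,0,0,0,-0.1],[0,0,0,0,0,0,-0.3],[0,0,0,0,0,0,-0.6],[0,0,0,0,0,0,-0.6]])

```text
time_s: 23.2
position: [473.3, -188.9, 5.7]
tool_rot: [0.001, 0.999, 0.046, 0.001]
force: [-0.0, 1.3, 5.4]
finger_gap: 28.3
grip_force: 59.4
```

>>> carry_out(increments=[[0,0,0,0,0,0,-0.8],[0,0,0,0,0,0,-1],[0,0,0,0,0,0,-1]])

```text
time_s: 23.58
position: [473.3, -188.9, 5.7]
tool_rot: [0.001, 0.999, 0.046, 0.001]
force: [-0.1, 0.7, 6.4]
finger_gap: 28.2
grip_force: 59.4
```

>>> carry_out(increments=[[0,0,-0.1,0,0,0,-1],[0,0,-0.4,0,0,0,-1],[0,0,-0.9,0,0,0,-1],[0,0,-0.9,0,0,0,-1],[0,0,-0.9,0,0,0,-1],[0,0,-0.9,0,0,0,-1],[0,0,-0.9,0,0,0,-1],[0,0,-0.9,0,0,0,-1]])

```text
time_s: 24.58
position: [472.4, -188.5, 123.9]
tool_rot: [0.0, 0.999, 0.046, 0.0]
force: [0.8, 0.2, -0.7]
finger_gap: 28.4
grip_force: 59.1
```

```bash
python3 -c "
from h import *
plan((513,379,140),-37,33); s=sense(); print(s['force'],s['grip_force'])"
```

```text
pos [ 472.4 -188.5  123.9] ya -84.7 gap 28.4 -> 33 rows [0.477, -0.748, -0.024, 0.0, -0.0, -0.315]
[ 0.78181259  0.22315619 -0.68405589] 59.064775072038174
```

>>> carry_out(increments=[[0.477,-0.748,-0.024,0,0,-0.315,-1],[0.477,-0.748,-0.024,0,0,-0.315,-1],[0.477,-0.748,-0.024,0,0,-0.315,-1],[0.477,-0.748,-0.024,0,0,-0.315,-1],[0.477,-0.748,-0.024,0,0,-0.315,-1],[0.477,-0.748,-0.024,0,0,-0.315,-1],[0.477,-0.748,-0.024,0,0,-0.315,-1],[0.477,-0.748,-0.024,0,0,-0.315,-1],[0.477,-0.748,-0.024,0,0,-0.315,-1],[0.477,-0.748,-0.024,0,0,-0.315,-1],[0.477,-0.748,-0.024,0,0,-0.315,-1],[0.477,-0.748,-0.024,0,0,-0.315,-1]])

```text
time_s: 26.08
position: [542.6, 12.9, 128.4]
tool_rot: [0.0, 0.98, 0.197, 0.0]
force: [-0.8, -1.2, -0.7]
finger_gap: 28.3
grip_force: 59.1
```

>>> carry_out(increments=[[0.477,-0.748,-0.024,0,0,-0.315,-1],[0.477,-0.748,-0.024,0,0,-0.315,-1],[0.477,-0.748,-0.024,0,0,-0.315,-1],[0.477,-0.748,-0.024,0,0,-0.315,-1],[0.477,-0.748,-0.024,0,0,-0.315,-1],[0.477,-0.748,-0.024,0,0,-0.315,-1],[0.477,-0.748,-0.024,0,0,-0.315,-1],[0.477,-0.748,-0.024,0,0,-0.315,-1],[0.477,-0.748,-0.024,0,0,-0.315,-1],[0.477,-0.748,-0.024,0,0,-0.315,-1],[0.477,-0.748,-0.024,0,0,-0.315,-1],[0.477,-0.748,-0.024,0,0,-0.315,-1]])

```text
time_s: 27.58
position: [549.4, 225.0, 134.2]
tool_rot: [0.0, 0.939, 0.343, 0.0]
force: [-0.0, -0.6, 0.1]
finger_gap: 28.6
grip_force: 59.1
```

>>> carry_out(increments=[[0.477,-0.748,-0.024,0,0,-0.315,-1],[0.477,-0.748,-0.024,0,0,-0.315,-1],[0.477,-0.748,-0.024,0,0,-0.315,-1],[0.477,-0.748,-0.024,0,0,-0.315,-1],[0.477,-0.748,-0.024,0,0,-0.315,-1],[0,0,0,0,0,0,-1]])

```text
time_s: 28.32
position: [533.1, 312.4, 136.5]
tool_rot: [-0.0, 0.916, 0.401, 0.0]
force: [0.2, -0.2, 0.0]
finger_gap: 28.4
grip_force: 59.1
```

```bash
python3 - <<'E'
from h import *
import pickle
plan((513,379,140),-37)
c=camera_params('wrist');im=save('wrist','w9.png');pickle.dump(c,open('w9.pkl','wb'))
print(proj(c,[[513,379,42],[443,191,80],[634,211,32]]).round(0).tolist())
E
```

```text
pos [533.1 312.4 136.5] ya -42.7 gap 28.4 -> 4 rows [0.47, -0.733, -0.043, -0.0, -0.0, -0.309]
[[247.0, 155.0], [336.0, 366.0], [473.0, 199.0]]
```

View pics/w9.png

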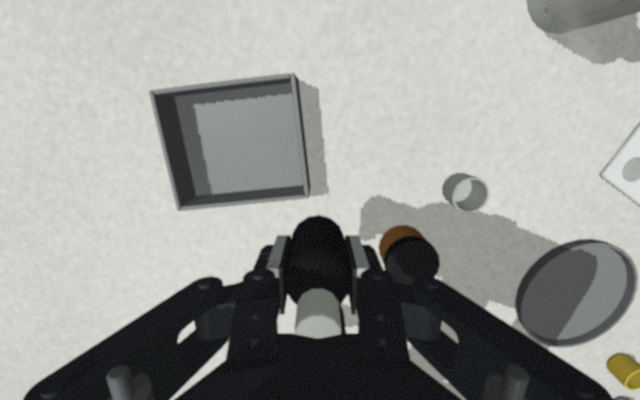

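The deep tray's rim corners are at about (151,92), (297,73), (310,197) and (178,210). The left cup's rim is near (465,191) and the dish near (576,293).

```bash
python3 - <<'E'
from h import *
import pickle
c=pickle.load(open('w9.pkl','rb'))
P=[hit(c,u,v,42)[:2] for u,v in ((151,92),(297,73),(310,197),(178,210))]
for i in range(4): d=P[(i+1)%4]-P[i]; print(P[i].round(1),'len',np.linalg.norm(d).round(1),np.degrees(np.arctan2(d[1],d[0])).round(1))
print('ctr',np.mean(P,0)); 
im=cv2.imread('pics/w9.png')[:,:,::-1]
m=np.zeros(im.shape[:2],np.uint8);m[50:230,120:330]=im[50:230,120:330].max(2)<140
cs,_=cv2.findContours(m,cv2.RETR_EXTERNAL,cv2.CHAIN_APPROX_NONE);k=max(cs,key=cv2.contourArea)
print(cv2.approxPolyDP(cv2.convexHull(k),6,True)[:,0].tolist())
print('cup',hit(c,465,191,32),'dish',hit(c,576,293,14))
E
```

```text
[492.4 467.9] len 119.3 -36.3
[588.5 397.2] len 102.0 -127.3
[526.7 316. ] len 119.3 143.2
[431.2 387.4] len 101.1 52.8
ctr [509.69699007 392.1296048 ]
[[293, 74], [309, 195], [179, 209], [151, 91]]
cup [632.95890079 222.06225439  32.        ] dish [664.42896372  24.45645822  14.        ]
```

```bash
python3 -c "
from h import *
plan((524.6,412.2,130),-36.6)"
```

```text
pos [533.4 311.5 136.5] ya -42.7 gap 28.6 -> 6 rows [0.594, -0.598, 0.054, 0.0, 0.0, -0.223]
```

>>> carry_out(increments=[[0.594,-0.598,0.05,0,0,-0.223,-1],[0.594,-0.598,0.05,0,0,-0.223,-1],[0.594,-0.598,0.05,0,0,-0.223,-1],[0.594,-0.598,0.05,0,0,-0.223,-1],[0.594,-0.598,0.05,0,0,-0.223,-1],[0.594,-0.598,0.05,0,0,-0.223,-1],[0,0,0,0,0,0,-1],[0,0,0.7,0,0,0,-1],[0,0,0.7,0,0,0,-1]])

```text
time_s: 29.5
position: [524.8, 411.0, 101.2]
tool_rot: [0.0, 0.894, 0.448, -0.0]
force: [-0.2, 0.1, -1.5]
finger_gap: 28.7
grip_force: 59.1
```

```bash
python3 -c "
from h import *
plan((524.6,412.2,12),-36.6)"
```

```text
pos [524.8 411.  101.2] ya -36.7 gap 28.7 -> 5 rows [0.009, -0.009, 0.892, -0.0, 0.002, -0.005]
```

>>> carry_out(increments=[[0.01,-0.01,0.9,0,0,0,-1],[0.01,-0.01,0.9,0,0,0,-1],[0.01,-0.01,0.9,0,0,0,-1],[0.01,-0.01,0.9,0,0,0,-1],[0,0,0.4,0,0,0,-1],[0,0,0.2,0,0,0,-1],[0,0,0.1,0,0,0,-1],[0,0,0,0,0,0,-1]])

```text
time_s: 30.5
position: [525.1, 413.1, 17.1]
tool_rot: [-0.0, 0.894, 0.449, 0.001]
force: [0.4, 0.1, 0.4]
finger_gap: 28.5
grip_force: 59.1
```

>>> carry_out(increments=[[0,0,0.15,0,0,0,-1],[0,0,0.1,0,0,0,-1],[0,0,0.05,0,0,0,-1],[0,0,0,0,0,0,-1]])

```text
time_s: 31.0
position: [524.6, 412.7, 10.4]
tool_rot: [0.0, 0.894, 0.449, -0.0]
force: [-0.4, -0.6, 0.7]
finger_gap: 28.6
grip_force: 59.1
```

>>> carry_out(increments=[[0,0,0.05,0,0,0,-1],[0,0,0,0,0,0,-1]])

```text
time_s: 31.25
position: [524.8, 412.9, 9.8]
tool_rot: [-0.0, 0.894, 0.449, 0.0]
force: [-0.6, -1.0, 1.6]
finger_gap: 28.2
grip_force: 59.3
```

>>> carry_out(increments=[[0,0,0,0,0,0,-0.25],[0,0,0,0,0,0,-0.15],[0,0,0,0,0,0,0],[0,0,0,0,0,0,0],[0,0,-0.3,0,0,0,0],[0,0,-0.9,0,0,0,0],[0,0,-0.9,0,0,0,0],[0,0,-0.9,0,0,0,0],[0,0,-0.9,0,0,0,0],[0,0,-0.9,0,0,0,0],[0,0,-0.9,0,0,0,0],[0,0,-0.9,0,0,0,0]])

```text
time_s: 32.75
position: [524.7, 412.8, 142.7]
tool_rot: [0.0, 0.894, 0.449, -0.0]
force: [-0.3, 0.4, -0.5]
finger_gap: 42.8
grip_force: 0.0
```

```bash
python3 - <<'E'
from h import *
plan((442.5,192,140),-36.6)
c=camera_params('wrist');im=save('wrist','w10.png'); cap('wrist',im,c,(524.6,412.2)); cap('wrist',im,c,(442.5,192))
E
```

```text
pos [524.7 412.8 142.7] ya -36.7 gap 42.8 -> 13 rows [-0.87, 0.253, 0.01, -0.0, 0.0, -0.001]
wrist pred [318.7 207.3] cap px [313.8 214.8] area 2023 -> [517.9 409.5  80. ]
no cap [382.77763289 417.90195926] 29
```

>>> carry_out(increments=[[-0.87,0.253,0,0,0,0,0.4],[-0.87,0.253,0,0,0,0,0.4],[-0.87,0.253,0,0,0,0,0.4],[-0.87,0.253,0,0,0,0,0.4],[-0.87,0.253,0,0,0,0,0.4],[-0.87,0.253,0,0,0,0,0.4],[-0.87,0.253,0,0,0,0,0.4],[-0.87,0.253,0,0,0,0,0.4],[-0.87,0.253,0,0,0,0,0.4],[-0.87,0.253,0,0,0,0,0.4],[-0.87,0.253,0,0,0,0,0.4],[-0.87,0.253,0,0,0,0,0.4]])

```text
time_s: 34.3
position: [448.3, 208.1, 141.6]
tool_rot: [0.0, 0.894, 0.449, 0.0]
force: [-0.1, -0.3, -0.2]
finger_gap: 59.9
grip_force: 0.0
```

>>> carry_out(increments=[[-0.87,0.253,0,0,0,0,0.4],[0,0,0,0,0,0,0.4]])

```text
time_s: 34.55
position: [442.1, 190.9, 141.6]
tool_rot: [0.0, 0.894, 0.448, 0.0]
force: [0.3, -0.5, -1.0]
finger_gap: 59.6
grip_force: 0.0
```

```bash
python3 - <<'E'
from h import *
c=camera_params('wrist');im=save('wrist','w11.png'); cap('wrist',im,c,(442.5,192))
p=proj(c,[[442.5,192,0],[442.5,192,44],[442.5,192,80]]).round(0);print(p.tolist())
x,y=p[0].astype(int); m=np.zeros(im.shape[:2],bool); m[y-60:y+40,x-40:x+40]=im[y-60:y+40,x-40:x+40].max(2)<60
for b in blob(m,None,100): print('dark',b[0].round(1),b[1])
t=save('top','t11.png');ct=camera_params('top')
cap('top',t,ct,(442.6,192)); cap('top',t,ct,(524.6,412.2))
plan((442.5,192,5),-36.6)
E
```

```text
wrist pred [317.8 205.7] cap px [315.7 205. ] area 304 -> [441.5 193.5  80. ]
[[318.0, 182.0], [318.0, 193.0], [318.0, 206.0]]
dark [317. 185.] [301 171  32  33 657]
top pred [257.8 255.3] cap px [258.1 254.9] area 10 -> [443.7 191.1  80. ]
top pred [171.6 223.5] cap px [169.6 222.6] area 16 -> [527.1 417.6  80. ]
pos [442.6 192.  141.8] ya -36.7 gap 60.1 -> 8 rows [-0.001, -0.001, 0.855, 0.0, -0.001, -0.003]
```

>>> carry_out(increments=[[0,0,0.86,0,0,0,0.4],[0,0,0.86,0,0,0,0.4],[0,0,0.86,0,0,0,0.4],[0,0,0.86,0,0,0,0.4],[0,0,0.86,0,0,0,0.4],[0,0,0.86,0,0,0,0.4],[0,0,0.86,0,0,0,0.4],[0,0,0.84,0,0,0,0.3],[0,0,0,0,0,0,0.1],[0,0,0,0,0,0,-0.1],[0,0,0,0,0,0,-0.4],[0,0,0,0,0,0,-0.7]])

```text
time_s: 36.15
position: [443.4, 192.4, 5.3]
tool_rot: [0.0, 0.894, 0.449, 0.001]
force: [-0.1, 0.0, 3.9]
finger_gap: 28.5
grip_force: 59.4
```

>>> carry_out(increments=[[0,0,0,0,0,0,-1],[0,0,0,0,0,0,-1]])

```text
time_s: 36.4
position: [443.4, 192.4, 5.3]
tool_rot: [0.0, 0.894, 0.449, 0.001]
force: [-1.8, 0.2, 5.8]
finger_gap: 28.3
grip_force: 59.5
```

>>> carry_out(increments=[[0,0,-0.1,0,0,0,-1],[0,0,-0.4,0,0,0,-1],[0,0,-0.9,0,0,0,-1],[0,0,-0.9,0,0,0,-1],[0,0,-0.9,0,0,0,-1],[0,0,-0.9,0,0,0,-1],[0,0,-0.9,0,0,0,-1],[0,0,-0.9,0,0,0,-1],[0,0,0,0,0,0,-1]])

```text
time_s: 37.52
position: [443.7, 192.5, 124.4]
tool_rot: [0.0, 0.894, 0.449, 0.002]
force: [0.7, 0.2, -0.2]
finger_gap: 28.2
grip_force: 59.1
```

```bash
python3 -c "
from h import *
plan((494.8,372,130),-36.6);s=sense();print(s['force'],s['grip_force'])"
```

```text
pos [443.7 192.5 124.4] ya -36.7 gap 28.2 -> 10 rows [0.873, -0.331, -0.027, 0.003, -0.004, -0.001]
[ 0.73564717  0.22164177 -0.15296017] 59.05418923124671
```

>>> carry_out(increments=[[0.873,-0.331,-0.03,0,0,0,-1],[0.873,-0.331,-0.03,0,0,0,-1],[0.873,-0.331,-0.03,0,0,0,-1],[0.873,-0.331,-0.03,0,0,0,-1],[0.873,-0.331,-0.03,0,0,0,-1],[0.873,-0.331,-0.03,0,0,0,-1],[0.873,-0.331,-0.03,0,0,0,-1],[0.873,-0.331,-0.03,0,0,0,-1],[0.873,-0.331,-0.03,0,0,0,-1],[0.873,-0.331,-0.03,0,0,0,-1],[0,0,0,0,0,0,-1]])

```text
time_s: 38.9
position: [493.4, 373.4, 127.8]
tool_rot: [-0.0, 0.893, 0.45, -0.0]
force: [-0.7, -1.0, -0.9]
finger_gap: 28.3
grip_force: 59.1
```

```bash
python3 -c "
from h import *
plan((494.8,372,14),-36.6)"
```

```text
pos [493.4 373.4 127.8] ya -36.6 gap 28.3 -> 6 rows [-0.002, 0.016, 0.949, -0.001, 0.0, 0.001]
```

>>> carry_out(increments=[[0,0.015,0.95,0,0,0,-1],[0,0.015,0.95,0,0,0,-1],[0,0.015,0.95,0,0,0,-1],[0,0.015,0.95,0,0,0,-1],[0,0.015,0.8,0,0,0,-1],[0,0,0.6,0,0,0,-1],[0,0,0.4,0,0,0,-1],[0,0,0.15,0,0,0,-1],[0,0,0,0,0,0,-1]])

```text
time_s: 40.02
position: [495.0, 370.9, 13.6]
tool_rot: [-0.0, 0.894, 0.449, 0.0]
force: [-0.2, 0.0, -0.6]
finger_gap: 28.4
grip_force: 59.1
```

>>> carry_out(increments=[[0,0,0.1,0,0,0,-1],[0,0,0.06,0,0,0,-1],[0,0,0.03,0,0,0,-1],[0,0,0,0,0,0,-1]])

```text
time_s: 40.52
position: [494.7, 370.8, 9.5]
tool_rot: [-0.0, 0.894, 0.449, -0.0]
force: [-0.5, -0.5, 0.7]
finger_gap: 28.1
grip_force: 59.1
```

>>> carry_out(increments=[[0,0,0.02,0,0,0,-0.25],[0,0,0,0,0,0,-0.15],[0,0,0,0,0,0,0],[0,0,0,0,0,0,0],[0,0,-0.3,0,0,0,0],[0,0,-0.9,0,0,0,0],[0,0,-0.9,0,0,0,0],[0,0,-0.9,0,0,0,0],[0,0,-0.9,0,0,0,0],[0,0,-0.9,0,0,0,0],[0,0,-0.9,0,0,0,0],[0,0,-0.9,0,0,0,0]])

```text
time_s: 42.02
position: [494.7, 370.8, 142.3]
tool_rot: [0.0, 0.894, 0.449, -0.0]
force: [-0.5, 0.7, -0.6]
finger_gap: 42.7
grip_force: 0.0
```

```bash
python3 - <<'E'
from h import *
t=save('top','t12.png');ct=camera_params('top')
cap('top',t,ct,(494.8,372)); cap('top',t,ct,(525,413))
w=cv2.imread('pics/w9.png');
plan((633,219,140),-36.6)
plan((633,219,140),-60)
E
```

```text
top pred [187.  235.2] cap px [185.7 234.8] area 25 -> [495.8 375.3  80. ]
no cap [171.31654747 223.37717602] 99
pos [496.  371.6 145.3] ya -36.7 gap 42.8 -> 11 rows [-0.185, 0.914, 0.025, 0.002, -0.004, -0.001]
pos [496.  371.6 145.3] ya -36.7 gap 42.8 -> 11 rows [-0.013, 0.938, 0.025, 0.001, -0.004, 0.463]
```

>>> carry_out(increments=[[-0.185,0.914,0.02,0,0,0,0.3],[-0.185,0.914,0.02,0,0,0,0.3],[-0.185,0.914,0.02,0,0,0,0.3],[-0.185,0.914,0.02,0,0,0,0.3],[-0.185,0.914,0.02,0,0,0,0.3],[-0.185,0.914,0.02,0,0,0,0.3],[-0.185,0.914,0.02,0,0,0,0.3],[-0.185,0.914,0.02,0,0,0,0.3],[-0.185,0.914,0.02,0,0,0,0.3],[-0.185,0.914,0.02,0,0,0,0.3],[-0.185,0.914,0.02,0,0,0,0.3],[0,0,0,0,0,0,0.3]])

```text
time_s: 43.58
position: [632.7, 216.7, 136.5]
tool_rot: [0.0, 0.894, 0.448, -0.0]
force: [-0.2, 0.2, 0.2]
finger_gap: 55.4
grip_force: 0.0
```

```bash
python3 - <<'E'
from h import *
import pickle
c=camera_params('wrist');im=save('wrist','w13.png');pickle.dump(c,open('w13.pkl','wb'))
t=save('top','t13.png');ct=camera_params('top');cap('top',t,ct,(494.8,372)); cap('top',t,ct,(525,415))
p=proj(c,[633,219,32])[0];x,y=p.astype(int);print(p)
# warmness: table R-B>0, steel neutral
q=cv2.GaussianBlur(im,(5,5),0).astype(int);
z=np.full((400,640),0);z=q[:,:,0]-q[:,:,2]
for yy in range(y-50,y+51,5): print(yy,' '.join('%3d/%2d'%(q[yy,xx].max(),z[yy,xx]) for xx in range(x-60,x+61,8)))
plan((633,219,20),-36.6)
E
```

```text
top pred [187.  235.2] cap px [186.5 234.6] area 17 -> [496.1 373.3  80. ]
no cap [170.52875492 223.38447634] 46
[316.92839763 189.99199477]
139 193/ 6 194/ 6 192/ 5 190/ 6 194/ 6 194/ 6 194/ 6 197/ 6 194/ 6 195/ 6 198/ 6 194/ 6 199/ 7 199/ 6 197/ 7 198/ 6
144 196/ 6 195/ 6 192/ 6 191/ 6 195/ 6 193/ 6 196/ 6 196/ 6 198/ 6 191/ 6 196/ 6 196/ 7 196/ 6 199/ 6 197/ 6 199/ 6
149 194/ 7 196/ 6 190/ 5 196/ 6 197/ 6 196/ 6 194/ 7 199/ 6 198/ 6 196/ 6 197/ 5 193/ 6 193/ 6 199/ 6 195/ 7 192/ 6
154 196/ 5 197/ 5 194/ 6 195/ 6 193/ 7 197/ 6 199/ 7 197/ 6 199/ 6 195/ 5 201/ 6 197/ 6 194/ 5 199/ 6 199/ 6 195/ 6
159 195/ 6 196/ 7 192/ 6 193/ 6 194/ 6 191/ 6 195/ 6 199/ 6 197/ 5 193/ 6 198/ 6 198/ 6 197/ 6 201/ 5 198/ 6 198/ 6
164 195/ 7 194/ 6 195/ 7 197/ 6 197/ 6 198/ 6 193/ 6 202/ 7 195/ 6 198/ 6 195/ 6 199/ 6 196/ 7 195/ 6 196/ 6 201/ 6
169 194/ 6 194/ 7 193/ 6 195/ 6 197/ 7 196/ 6 195/ 6 194/ 6 156/ 4 188/ 7 201/ 6 198/ 6 199/ 6 196/ 6 199/ 6 195/ 6
174 196/ 6 193/ 6 189/ 7 196/ 7 194/ 6 194/ 6 196/ 6 114/ 0 134/ 0 105/-1 175/ 6 197/ 6 197/ 6 197/ 6 199/ 6 198/ 6
179 195/ 7 196/ 6 193/ 6 196/ 6
[... 871 characters left out ...]
5/ 5 149/ 5 201/ 6 199/ 6
219 141/17  91/33 121/16 195/ 6 199/ 7 201/ 5 198/ 6 198/ 6 197/ 6 197/ 6 198/ 7 179/ 6 134/ 5 140/ 5 147/ 5 160/ 6
224  73/49  66/44  59/40  95/20 188/ 6 200/ 6 200/ 7 199/ 6 200/ 7 201/ 6 196/ 6 164/ 5 136/ 5 139/ 5 135/ 5 135/ 5
229  22/ 6  27/11  50/33  55/37 134/ 5 164/ 5 201/ 6 204/ 6 199/ 7 202/ 7 204/ 7 157/ 6 137/ 5 137/ 5 141/ 5 138/ 5
234  42/-3  35/-2  16/-2  50/34 103/13 137/ 5 195/ 6 203/ 6 199/ 6 198/ 6 204/ 6 163/ 6 137/ 6 135/ 6 141/ 5 136/ 5
239  77/-4  37/-1  40/-2  16/ 2  82/18 135/ 5 152/ 5 198/ 6 198/ 6 202/ 6 199/ 6 169/ 7 139/ 5 137/ 5 134/ 5  60/ 1
pos [631.6 218.1 136.5] ya -36.7 gap 55.5 -> 6 rows [0.013, 0.005, 0.971, -0.001, 0.0, -0.003]
```

```bash
cat >> h.py <<'E'
def cup(im,c,guess,z=32,r=45):
    p=proj(c,[*guess,z])[0];x,y=p.astype(int)
    q=cv2.GaussianBlur(im,(3,3),0).astype(int);m=np.zeros(im.shape[:2],bool)
    s=(slice(max(y-r,0),y+r),slice(max(x-r,0),x+r));m[s]=((q[:,:,0]-q[:,:,2]<=2)&(abs(q[:,:,0]-q[:,:,1])<6))[s]
    m=cv2.morphologyEx(m.astype(np.uint8),cv2.MORPH_CLOSE,np.ones((5,5)))
    b=blob(m,p,100);k=cv2.findContours(b[2].astype(np.uint8),cv2.RETR_EXTERNAL,cv2.CHAIN_APPROX_NONE)[0][0]
    (u,v),rad=cv2.minEnclosingCircle(k);W=hit(c,u,v,z);print('cup pred',p.round(1),'circle',round(u,1),round(v,1),round(rad,1),'box',b[1],'->',W.round(1));return W
E
python3 - <<'E'
from h import *
import pickle
c=pickle.load(open('w13.pkl','rb'));im=cv2.imread('pics/w13.png')[:,:,::-1]
cup(im,c,(633,219))
s=save('scene','s13.png');cs=camera_params('scene')
for g in ((494.8,372),(525,414)):
    p=proj(cs,[*g,84])[0].astype(int);print(p,s[p[1]-8:p[1]+9:2,p[0]-8:p[0]+9:2].max(2).tolist())
t=cv2.imread('pics/t13.png');print(t[213:233:2,160:200:3].max(2))
E
```

```text
cup pred [316.9 190. ] circle 320.9 189.9 20.0 box [ 303  170   38   40 1162] -> [635.9 216.9  32. ]
[452 308] [[164, 156, 159, 162, 162, 161, 162, 167, 161], [164, 159, 156, 152, 156, 162, 160, 167, 167], [148, 147, 148, 150, 163, 162, 158, 168, 162], [49, 62, 72, 172, 181, 181, 139, 80, 74], [22, 4, 33, 172, 182, 183, 182, 31, 31], [4, 4, 47, 80, 174, 180, 136, 31, 30], [5, 4, 22, 61, 76, 92, 35, 30, 31], [4, 6, 6, 15, 44, 20, 22, 56, 45], [3, 5, 8, 9, 11, 9, 24, 79, 79]]
[456 334] [[6, 7, 74, 79, 79, 79, 79, 79, 58], [33, 75, 79, 79, 79, 79, 78, 79, 79], [79, 79, 79, 79, 79, 79, 78, 79, 78], [79, 79, 74, 165, 180, 176, 95, 79, 79], [35, 8, 59, 179, 180, 181, 148, 78, 79], [5, 9, 49, 165, 180, 181, 166, 79, 79], [5, 4, 48, 69, 152, 163, 94, 78, 79], [5, 6, 20, 64, 84, 66, 49, 78, 78], [7, 8, 9, 11, 20, 10, 44, 78, 77]]
[[ 51  49  49  49  44  48  50  50  57 103 103 107 102 102]
 [ 46  46  46  47  48  52  50  56 105 105 103 104  88 105]
 [ 44  46  50  51  48  51  47  58 103  57  58  57  56 106]
 [ 47  46  51  48  47  51  50  50  49  55  57  57  58 105]
 [ 50  50  48  50  48  49  49  28   9  58  55  60  79 104]
 [ 48  49  51  48  48  48  53  44   0  54  55  57 104 106]
 [ 51  46  50  48  49  49  46  51   3  56  56  78 104 105]
 [ 48  48  49  46  49  47  48  47   3  57  81 103 106 106]
 [ 50  49  49  48  51  47  45  46  70 106  91  93 108  91]
 [ 49  44  49  53  51  51  46  50 105 122   2   2   2  33]]
```

Both bottles stand upright in the tray (scene caps at the predicted spots). The left cup is at about (635,217), so I'll grasp it.

>>> carry_out(increments=[[0.02,0.02,0.88,0,0,0,0.3],[0.02,0.02,0.88,0,0,0,0.3],[0.02,0.02,0.88,0,0,0,0.3],[0.02,0.02,0.88,0,0,0,0.3],[0.02,0.02,0.88,0,0,0,0.3],[0,0,0.88,0,0,0,0.3],[0,0,0.88,0,0,0,0.3],[0,0,0.7,0,0,0,0.3],[0,0,0.2,0,0,0,0.2],[0,0,0,0,0,0,0.1],[0,0,0,0,0,0,0],[0,0,0,0,0,0,-0.2]])

```text
time_s: 45.22
position: [635.3, 218.7, -3.3]
tool_rot: [0.0, 0.894, 0.449, 0.001]
force: [-0.7, -0.4, 1.9]
finger_gap: 34.4
grip_force: 18.4
```

>>> carry_out(increments=[[0,0,0,0,0,0,-0.4],[0,0,0,0,0,0,-0.7],[0,0,0,0,0,0,-1]])

```text
time_s: 45.6
position: [635.5, 218.7, -3.0]
tool_rot: [0.0, 0.894, 0.449, 0.001]
force: [-0.3, 0.2, 5.6]
finger_gap: 33.2
grip_force: 59.2
```

>>> carry_out(increments=[[0,0,-0.1,0,0,0,-1],[0,0,-0.4,0,0,0,-1],[0,0,-0.9,0,0,0,-1],[0,0,-0.9,0,0,0,-1],[0,0,-0.9,0,0,0,-1],[0,0,-0.9,0,0,0,-1],[0,0,-0.9,0,0,0,-1],[0,0,-0.9,0,0,0,-1],[0,0,0,0,0,0,-1]])

```text
time_s: 46.72
position: [636.0, 218.9, 116.2]
tool_rot: [0.0, 0.894, 0.449, 0.002]
force: [0.1, -0.0, -0.1]
finger_gap: 33.9
grip_force: 59.5
```

```bash
python3 - <<'E'
from h import *
s=sense();print(s['force'],s['grip_force'],s['finger_gap'])
plan((680,60,120),-36.6)
def dish(f,c,g):
    im=cv2.imread(f)[:,:,::-1];p=proj(c,[*g,14])[0];x,y=p.astype(int);r=75
    q=cv2.GaussianBlur(im,(3,3),0).astype(int);m=np.zeros(im.shape[:2],np.uint8);sl=(slice(max(0,y-r),y+r),slice(max(0,x-r),x+r))
    m[sl]=((q[:,:,0]-q[:,:,2]<=2)&(abs(q[:,:,0]-q[:,:,1])<6)&(q.max(2)<150))[sl]
    k=max(cv2.findContours(m,cv2.RETR_EXTERNAL,cv2.CHAIN_APPROX_NONE)[0],key=cv2.contourArea)
    k=cv2.convexHull(k);w=np.array([hit(c,u,v,14)[:2] for u,v in k[:,0]],np.float32)
    print(f,cv2.boundingRect(k),cv2.minEnclosingCircle(w),cv2.fitEllipse(w))
import pickle
for n in (1,9): dish(f'pics/w{n}.png',pickle.load(open(f'w{n}.pkl','rb')),(664,21))
dish('pics/top0.png',camera_params('top'),(664,15))
E
```

```text
[ 0.06588806 -0.00459828 -0.10667292] 59.510752530768514 33.85924999201918
pos [636.  218.9 116.2] ya -36.7 gap 33.9 -> 9 rows [-0.562, 0.723, -0.021, 0.003, -0.004, -0.002]
pics/w1.png (430, 125, 115, 112) ((662.7059326171875, 16.29285430908203), 71.3454818725586) ((662.5994873046875, 15.787964820861816), (138.3267822265625, 142.06585693359375), 65.70491027832031)
pics/w9.png (501, 240, 136, 130) ((636.9032592773438, 10.858651161193848), 96.20082092285156) ((639.027099609375, 6.250154495239258), (158.16424560546875, 199.6273651123047), 125.49901580810547)
pics/top0.png (304, 150, 49, 47) ((666.7058715820312, 14.645947456359863), 67.4870834350586) ((666.210205078125, 14.944441795349121), (132.51829528808594, 134.15785217285156), 0.5492456555366516)
```

```bash
python3 -c "
from h import *
plan((681,40,116),-36.6)"
```

```text
pos [636.  218.9 116.2] ya -36.7 gap 33.9 -> 10 rows [-0.583, 0.714, 0.001, 0.003, -0.004, -0.001]
```

>>> carry_out(increments=[[-0.583,0.714,0,0,0,0,-1],[-0.583,0.714,0,0,0,0,-1],[-0.583,0.714,0,0,0,0,-1],[-0.583,0.714,0,0,0,0,-1],[-0.583,0.714,0,0,0,0,-1],[-0.583,0.714,0,0,0,0,-1],[-0.583,0.714,0,0,0,0,-1],[-0.583,0.714,0,0,0,0,-1],[-0.583,0.714,0,0,0,0,-1],[-0.583,0.714,0,0,0,0,-1],[0,0,0,0,0,0,-1]])

```text
time_s: 48.1
position: [679.8, 38.0, 113.5]
tool_rot: [0.0, 0.894, 0.448, -0.0]
force: [-0.2, 0.5, 0.3]
finger_gap: 33.4
grip_force: 59.5
```

```bash
cat >> h.py <<'E'
def dish(im,c,g):
    p=proj(c,[*g,14])[0];x,y=p.astype(int);r=85
    q=cv2.GaussianBlur(im,(3,3),0).astype(int);m=np.zeros(im.shape[:2],np.uint8);sl=(slice(max(0,y-r),y+r),slice(max(0,x-r),x+r))
    m[sl]=((q[:,:,0]-q[:,:,2]<=2)&(abs(q[:,:,0]-q[:,:,1])<6)&(q.max(2)<150))[sl]
    k=max(cv2.findContours(m,cv2.RETR_EXTERNAL,cv2.CHAIN_APPROX_NONE)[0],key=cv2.contourArea)
    k=cv2.convexHull(k);w=np.array([hit(c,u,v,14)[:2] for u,v in k[:,0]],np.float32)
    print(cv2.boundingRect(k),cv2.minEnclosingCircle(w),cv2.fitEllipse(w))
E
python3 - <<'E'
from h import *
plan((681,40,18),-36.6)
c=camera_params('wrist');im=save('wrist','w14.png');
# far rim of the dish along the column through the tool axis
t=np.array([.596,.803])
p0=proj(c,[663+70*t[0],16+70*t[1],14])[0];print('pred far rim',p0)
x=int(p0[0])
for xx in (x-40,x,x+40): print(xx,[int(v) for v in im[int(p0[1])-20:int(p0[1])+24,xx].max(1)])
E
```

```text
pos [679.8  38.  113.5] ya -36.8 gap 33.4 -> 5 rows [0.023, -0.002, 0.955, 0.0, 0.0, -0.007]
pred far rim [317.61366935 145.85653737]
277 [200, 198, 199, 199, 199, 201, 204, 203, 204, 204, 202, 203, 201, 200, 199, 198, 201, 201, 201, 202, 204, 204, 205, 205, 205, 203, 203, 204, 202, 203, 203, 201, 198, 187, 170, 152, 140, 129, 123, 105, 84, 86, 95, 114]
317 [197, 199, 203, 204, 204, 204, 204, 204, 202, 202, 200, 200, 198, 199, 199, 197, 199, 198, 197, 194, 179, 148, 126, 127, 127, 115, 101, 104, 116, 128, 129, 129, 129, 130, 129, 131, 130, 128, 130, 133, 129, 130, 129, 131]
357 [201, 202, 201, 199, 200, 200, 201, 201, 202, 201, 199, 201, 198, 197, 195, 195, 193, 193, 195, 194, 194, 195, 194, 194, 193, 199, 201, 202, 200, 193, 177, 149, 128, 126, 126, 118, 114, 118, 121, 127, 128, 128, 128, 127]
```

>>> carry_out(increments=[[0.04,0.035,0.9,0,0,0,-1],[0.04,0.035,0.9,0,0,0,-1],[0.03,0.035,0.9,0,0,0,-1],[0,0,0.9,0,0,0,-1],[0,0,0.9,0,0,0,-1],[0,0,0.5,0,0,0,-1],[0,0,0.2,0,0,0,-1],[0,0,0.1,0,0,0,-1],[0,0,0,0,0,0,-1]])

```text
time_s: 49.28
position: [683.0, 40.1, 8.2]
tool_rot: [0.0, 0.894, 0.449, 0.0]
force: [-0.6, 0.1, -0.3]
finger_gap: 32.9
grip_force: 59.5
```

>>> carry_out(increments=[[0,0,0.15,0,0,0,-1],[0,0,0.1,0,0,0,-1],[0,0,0.08,0,0,0,-1],[0,0,0,0,0,0,-1]])

```text
time_s: 49.78
position: [682.5, 40.2, 1.0]
tool_rot: [0.0, 0.894, 0.449, 0.0]
force: [-0.8, -0.5, 2.1]
finger_gap: 33.0
grip_force: 59.7
```

>>> carry_out(increments=[[0,0,0,0,0,0,-0.15],[0,0,0,0,0,0,-0.05],[0,0,0,0,0,0,0.1],[0,0,0,0,0,0,0.1],[0,0,-0.3,0,0,0,0.1],[0,0,-0.9,0,0,0,0.1],[0,0,-0.9,0,0,0,0.3],[0,0,-0.9,0,0,0,0.3],[0,0,-0.9,0,0,0,0.3],[0,0,-0.9,0,0,0,0.3],[0,0,-0.9,0,0,0,0.3]])

```text
time_s: 51.15
position: [682.5, 40.2, 116.2]
tool_rot: [0.0, 0.894, 0.449, 0.0]
force: [-0.7, 0.3, 0.0]
finger_gap: 55.6
grip_force: 0.0
```

```bash
python3 - <<'E'
from h import *
c=camera_params('wrist');im=save('wrist','w15.png');q=im[:,:,:].astype(int).max(2)
p=proj(c,[683,39.5,36])[0];x,y=p.astype(int);print(p)
for yy in range(y-30,y+31,5): print(yy,[int(v) for v in q[yy,x-42:x+43:6]])
plan((628,-208,130),-36.6)
E
```

```text
[319.23791572 200.26652441]
170 [94, 126, 130, 130, 131, 129, 129, 128, 127, 129, 126, 126, 127, 126, 123]
175 [129, 131, 130, 131, 128, 129, 127, 130, 126, 128, 128, 125, 130, 125, 124]
180 [132, 129, 128, 130, 128, 124, 93, 84, 96, 125, 127, 126, 126, 128, 126]
185 [129, 129, 131, 129, 130, 104, 144, 152, 118, 72, 104, 126, 125, 126, 127]
190 [132, 128, 130, 130, 119, 134, 121, 141, 178, 153, 85, 81, 125, 124, 123]
195 [130, 131, 131, 126, 149, 119, 120, 176, 179, 180, 93, 84, 108, 124, 125]
200 [130, 134, 130, 130, 66, 120, 138, 178, 181, 169, 154, 82, 93, 126, 126]
205 [132, 131, 130, 132, 66, 105, 137, 177, 178, 112, 161, 82, 106, 127, 124]
210 [133, 130, 132, 131, 94, 68, 79, 138, 106, 107, 135, 81, 124, 123, 126]
215 [131, 134, 129, 130, 163, 68, 87, 95, 103, 119, 83, 83, 84, 123, 127]
220 [131, 129, 130, 127, 128, 156, 109, 103, 106, 124, 95, 81, 82, 81, 91]
225 [130, 131, 130, 130, 127, 130, 128, 134, 126, 128, 83, 82, 80, 82, 81]
230 [131, 130, 129, 129, 130, 132, 130, 129, 126, 128, 79, 81, 80, 81, 79]
pos [684.   40.2 119.4] ya -36.7 gap 55.8 -> 14 rows [-0.831, 0.369, -0.038, 0.003, -0.002, -0.001]
```

The first cup stands in the dish at the predicted place. Next is the right steel cup.

>>> carry_out(increments=[[-0.83,0.37,0,0,0,0,0.3],[-0.83,0.37,0,0,0,0,0.3],[-0.83,0.37,0,0,0,0,0.3],[-0.83,0.37,0,0,0,0,0.3],[-0.83,0.37,0,0,0,0,0.3],[-0.83,0.37,0,0,0,0,0.3],[-0.83,0.37,0,0,0,0,0.3],[-0.83,0.37,-0.05,0,0,0,0.3],[-0.83,0.37,-0.05,0,0,0,0.3],[-0.83,0.37,-0.05,0,0,0,0.3],[-0.83,0.37,-0.1,0,0,0,0.3],[-0.83,0.37,-0.1,0,0,0,0.3]])

```text
time_s: 52.7
position: [634.5, -173.8, 122.1]
tool_rot: [0.0, 0.894, 0.449, 0.0]
force: [-0.6, 0.6, 0.9]
finger_gap: 55.3
grip_force: 0.0
```

>>> carry_out(increments=[[-0.83,0.37,-0.1,0,0,0,0.3],[-0.83,0.37,-0.1,0,0,0,0.3],[0,0,0,0,0,0,0.3]])

```text
time_s: 53.08
position: [626.5, -209.8, 126.2]
tool_rot: [0.0, 0.894, 0.448, 0.0]
force: [-0.2, -0.0, -0.3]
finger_gap: 55.4
grip_force: 0.0
```

```bash
python3 - <<'E'
from h import *
c=camera_params('wrist');im=save('wrist','w16.png')
W=cup(im,c,(628.5,-209))
# coloured things near: distance along/perp
h=hsv(im);m=(h[:,:,1]>110)&(h[:,:,2]>60)
for b in blob(m,None,150):
    X=hit(c,*b[0],20);print('col',b[0].round(0),h[int(b[0][1]),int(b[0][0])],X.round(0)[:2])
plan((W[0],W[1],-5),-36.6)
E
```

```text
cup pred [319.4 193.3] circle 321.2 191.0 20.7 box [ 302  171   40   41 1207] -> [ 631.1 -208.2   32. ]
col [294.  94.] [ 26 159 157] [ 661. -130.]
col [397. 144.] [139 149 147] [ 708. -216.]
col [377. 238.] [ 24 171 124] [ 644. -280.]
pos [ 626.7 -208.8  126. ] ya -36.7 gap 55.3 -> 7 rows [0.021, 0.023, 0.936, 0.0, -0.001, -0.004]
```

>>> carry_out(increments=[[0.03,0.03,0.9,0,0,0,0.2],[0.03,0.03,0.9,0,0,0,0.2],[0.03,0.03,0.9,0,0,0,0.2],[0.03,0.03,0.9,0,0,0,0.2],[0.02,0.02,0.9,0,0,0,0.2],[0,0,0.9,0,0,0,0.2],[0,0,0.8,0,0,0,0.2],[0,0,0.25,0,0,0,0.2],[0,0,0,0,0,0,0.1],[0,0,0,0,0,0,0],[0,0,0,0,0,0,-0.2],[0,0,0,0,0,0,-0.4]])

```text
time_s: 54.62
position: [631.6, -207.9, -1.7]
tool_rot: [0.001, 0.894, 0.449, 0.001]
force: [-0.9, 0.2, 6.3]
finger_gap: 32.7
grip_force: 59.3
```

>>> carry_out(increments=[[0,0,0,0,0,0,-0.7],[0,0,0,0,0,0,-1],[0,0,0,0,0,0,-1]])

```text
time_s: 55.0
position: [631.6, -207.9, -1.7]
tool_rot: [0.001, 0.894, 0.449, 0.001]
force: [-1.4, -0.1, 6.1]
finger_gap: 33.0
grip_force: 59.3
```

>>> carry_out(increments=[[0,0,-0.1,0,0,0,-1],[0,0,-0.4,0,0,0,-1],[0,0,-0.9,0,0,0,-1],[0,0,-0.9,0,0,0,-1],[0,0,-0.9,0,0,0,-1],[0,0,-0.9,0,0,0,-1],[0,0,-0.9,0,0,0,-1],[0,0,-0.9,0,0,0,-1],[0,0,0,0,0,0,-1]])

```text
time_s: 56.12
position: [632.1, -208.1, 117.5]
tool_rot: [0.001, 0.894, 0.449, 0.001]
force: [0.7, -1.3, -0.3]
finger_gap: 32.8
grip_force: 59.5
```

```bash
python3 -c "
from h import *
plan((647,-10,118),-36.6)"
```

```text
pos [ 632.1 -208.1  117.5] ya -36.7 gap 32.8 -> 11 rows [0.763, -0.483, -0.003, 0.004, -0.001, -0.001]
```

>>> carry_out(increments=[[0.763,-0.483,0,0,0,0,-1],[0.763,-0.483,0,0,0,0,-1],[0.763,-0.483,0,0,0,0,-1],[0.763,-0.483,0,0,0,0,-1],[0.763,-0.483,0,0,0,0,-1],[0.763,-0.483,0,0,0,0,-1],[0.763,-0.483,0,0,0,0,-1],[0.763,-0.483,0,0,0,0,-1],[0.763,-0.483,0,0,0,0,-1],[0.763,-0.483,0,0,0,0,-1],[0.763,-0.483,0,0,0,0,-1],[0,0,0,0,0,0,-1]])

```text
time_s: 57.62
position: [645.7, -7.8, 114.9]
tool_rot: [-0.0, 0.893, 0.45, 0.0]
force: [-0.0, -0.0, -0.5]
finger_gap: 32.8
grip_force: 59.5
```

```bash
python3 -c "
from h import *
plan((647,-9.6,6),-36.6)"
```

```text
pos [645.7  -7.8 114.9] ya -36.6 gap 32.8 -> 6 rows [-0.006, 0.017, 0.907, -0.0, -0.0, 0.001]
```

>>> carry_out(increments=[[0,0.017,0.9,0,0,0,-1],[0,0.017,0.9,0,0,0,-1],[0,0.017,0.9,0,0,0,-1],[0,0.017,0.9,0,0,0,-1],[0,0.017,0.9,0,0,0,-1],[0,0,0.5,0,0,0,-1],[0,0,0.25,0,0,0,-1],[0,0,0.1,0,0,0,-1],[0,0,0,0,0,0,-1]])

```text
time_s: 58.75
position: [647.5, -10.4, 8.5]
tool_rot: [0.0, 0.894, 0.449, 0.0]
force: [0.1, 0.4, -0.3]
finger_gap: 33.1
grip_force: 59.5
```

>>> carry_out(increments=[[0,0,0.12,0,0,0,-1],[0,0,0.1,0,0,0,-1],[0,0,0.08,0,0,0,-1],[0,0,0,0,0,0,-1]])

```text
time_s: 59.25
position: [647.2, -10.4, 2.4]
tool_rot: [0.0, 0.894, 0.449, 0.0]
force: [-1.7, 0.4, 4.3]
finger_gap: 33.1
grip_force: 59.8
```

>>> carry_out(increments=[[0,0,0,0,0,0,-0.15],[0,0,0,0,0,0,-0.05],[0,0,0,0,0,0,0.1],[0,0,0,0,0,0,0.1],[0,0,-0.3,0,0,0,0.1],[0,0,-0.9,0,0,0,0.1],[0,0,-0.9,0,0,0,0.1],[0,0,-0.9,0,0,0,0.1],[0,0,-0.9,0,0,0,0.1],[0,0,-0.9,0,0,0,0.1],[0,0,-0.9,0,0,0,0.1],[0,0,-0.9,0,0,0,0.1]])

```text
time_s: 60.75
position: [647.0, -10.4, 135.1]
tool_rot: [-0.0, 0.894, 0.449, -0.0]
force: [-0.5, -0.3, 0.1]
finger_gap: 47.3
grip_force: 0.0
```

>>> carry_out(increments=[[-0.7,-0.3,-0.9,0,0,0,0.1],[-0.7,-0.3,-0.9,0,0,0,0.1],[-0.7,-0.3,-0.9,0,0,0,0.1],[-0.9,-0.3,0,0,0,0,0.1],[-0.9,-0.3,0,0,0,0,0.1],[-0.9,-0.3,0,0,0,0,0.1],[0,0,0,0,0,0,0.1],[0,0,0,0,0,0,0.1]])

```text
time_s: 61.75
position: [561.3, -65.7, 188.4]
tool_rot: [0.0, 0.894, 0.449, 0.0]
force: [0.4, 0.5, 0.4]
finger_gap: 47.0
grip_force: 0.0
```

```bash
python3 - <<'E'
from h import *
s=save('scene','s20.png')[:,:,::-1];w=save('wrist','w20.png')[:,:,::-1]
c=np.hstack([cv2.resize(s[80:370,200:500],(414,400)),cv2.resize(w[0:400,100:540],(386,351))[:].copy() if 0 else cv2.resize(w[0:400,127:513],(386,400))])
cv2.imwrite('pics/final.png',c);print(c.shape)
E
```

```text
(400, 800, 3)
```

View pics/final.png

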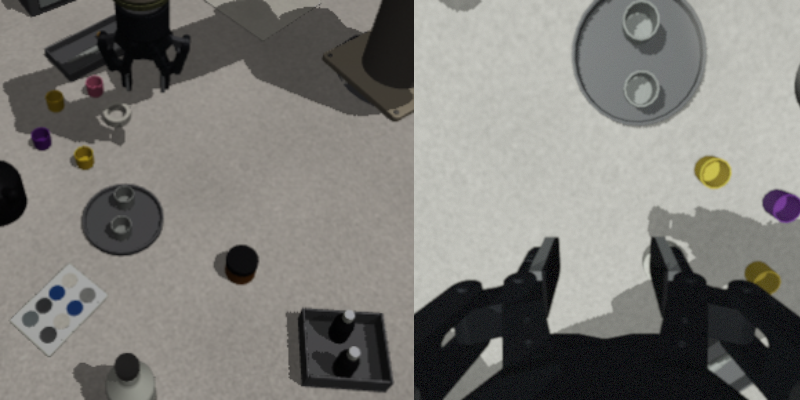

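Both cups stand in the dish (right view at about (641,20) and (641,88)), and both bottles stand upright in the deep tray (left view at about (345,325) and (348,360)). The tape, jar and look-alikes haven't moved, and the gripper is clear. I'll hand the job in.

```bash
python3 -c "
from h import *
print(manip.finish_job())"
```

```text
the job is handed in; nothing more can be done
None
```

The job is handed in at about 62 s of the 128 s: the airbrush lies flat in the long tray, both bottles stand in the deep tray and both steel cups stand in the round dish, with the tape, jar and look-alikes left alone; the hand-in returned no verdict.

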